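Find the high side of a plaster mould on the whirler and counterweight it

ROBOT

A 6-joint arm with a two-finger parallel gripper is mounted at the origin on the work surface. World frame = base frame: x ahead of the robot, y to its left, z up, the work surface at z = 0. Lengths are in m, angles in rad, forces in N, time in s.
With the tool pointing down it reaches from about 0.3 to 0.85 m from the base axis. Payload 5.4 kg.
Tool frame: the origin (TCP) lies at the very end of the fingers, on their centre line; the grasp point (between the pads) lies ctrl.tcp_to_grasp behind it (ctrl.tcp_to_grasp is the distance from the TCP to the grasp point, in m); z points along the fingers, y is the direction in which the jaws open and shut (so a half turn about z gives the same grasp; the last joint's range is limited). The gripper opens to 85 mm and grips with 20 to 120 N. Pads are 22 mm wide; open, the fingers measure 114 mm over their backs; the gripper's body (76 mm by 85 mm) begins 54 mm behind the grasp point. The pads swing forward as they close: fully open they stand 13 mm farther back than shut.
Start: joints at [1.093, 0.158, 1.597, -0, 1.386, -0.21], TCP at [0.152, 0.554, 0.231] pointing down, gripper open.
Joint ranges: [-2.91, 2.91], [-0.94, 2.29], [0.18, 2.7], [-1.29, 4.43], [0.17, 2.64], [-3, 3]. Speed limits (rad/s): [2.57, 2.57, 3.14, 3.14, 3.14, 3.14].

INTERFACE

Orientations are given as a unit quaternion [x, y, z, w].
In Python, from plant import ctrl gives the robot as it stands. The module is installed in compiled form; this text tells all that it offers.
- The arm moves only by the tool step_arm, never from a script. Its argument "deltas" is a list that holds one entry, the list of rows, each a list of 4 numbers: the shift along the tool's x, y, z in m, then the turn about the tool's z in degrees. In form: [[[dx, dy, dz, spin], ...]]. A call has exactly 10 rows; each row is the pose to reach, as a shift and turn from the pose measured when the call began, along the tool's axes at that moment; what a row does not reach only later rows make up. A row lasts 1/8 s, in which the tool goes at most 62.5 mm and 10.7 degrees, less where a joint would pass 70% of its speed; a pose out of reach is approached as far as the arm can. A call with a gripper value outside its range is refused whole. "grip" is the gripper's target within -1 to 1 (shut at 1, half-way at 0, fully open at -1), set as the call begins (left out, the last holds). The fingers move at their own pace and stop on an object; "grip_force" is the grip in N (left out, the last holds). Time passes only in rows, so rows that repeat a pose let the fingers close, or fill a call up. It gives the time, the measured TCP pose, the force and the opening at its end, in the units of the state.
- ctrl.sense(): the state, without advancing time (a new reading comes with each control period).
- ctrl.snapshot(name): name is "scene" or "top" or "wrist"; returns (picture, depth): 420x560x3 uint8, red, green, blue; 420x560 float32, m along the optical axis (not along the pixel's ray), 0 where there is no reading.
- ctrl.camera_info(name): a dict with "K" (3x3 intrinsics, pixels), "rvec" (rotation vector, rad) and "tvec" (3), from world to camera coordinates, as OpenCV has them. Camera axes: x right, y down, z forward; pixel columns grow to the right and rows downward; lengths in m; the calibration is good to about 2 mm. A picture is of the moment at which its call begins: read the wrist's pose just before it. camera_info takes no time and is no camera call; for the wrist camera it gives the pose at the moment of the call.
- ctrl.sign_off(): hands the job in, once; it reports no verdict.
Trained networks look in the newest picture that a camera, given by its name, has taken for a name from the list of things; names that differ only in an ending like _2 or _b are one class to them, and where a whole thing is asked for, a point or a joint stands for the part that bears it (a point fixed in the world has none). Each returns a list of dicts, best first, with "score" (0 to 1); they miss things now and then, are a little off and sometimes report something else, mostly with a low value. They report only what shows in the picture. A call takes as long as a camera call.
- ctrl.outline_of(thing, camera): "region" (420x560 bool, what is visible of it) and "extent" ([left, top, width, height] in pixels, round what is visible of it).
The state is a dict: "clock": time; "joint_pos": joint angles; "joint_velocities": joint speeds; "tau": joint torques, N m; "tcp_pos": TCP position; "tcp_rot": TCP orientation; "force": force on the tool from outside, world axes, zero at the start; "moment": the same for the moment, N m; "gripper_width": opening from 0.0 (shut) to 1.0 (fully open).
Only numpy, scipy, OpenCV 4.12 (cv2) and the standard library are available. Lean on these libraries where they do the work, as an engineer would, in place of code of your own. Each camera call takes 0.05 s, during which the arm holds its last target.

TASK

The plaster mould sits off-centre on the hand-cranked whirler: slide the dial gauge in until its plunger presses on the mould, crank the wheel to find the mould's high spot, and stop with the high spot against the plunger. Then open the latched box by its paddle, set all the counterweights from it on the wheel head beside the mould, grouped on the side opposite the gauge, and shut the box so that it latches again. Leave the gauge pressing on the high spot, and leave the other ware on the table alone.

Things in the scene. Friction and masses are not known exactly. Their poses are not given: they have to be found in the camera images.
- whirler: Hand-turned whirler (mould wheel) on a green cast base, bolted down. Origin on the vertical wheel axis at table level. In its frame the dial gauge stands on the -y side, its plunger pointing along +y at the axis, so across the mould from the gauge is +y.
- wheel_head (a point): Centre of the flat top of the aluminium wheel head, on the wheel axis, 70 mm above the table. The head is 330 mm across; a lip 7 mm wide at its edge rises 6 mm.
- mould_top (a point): Point on the wheel axis level with the mould's top, 155 mm above the table. The round plaster mould (110 mm across, 124 mm from 61 mm above the head upwards, 85 mm high) is clamped on the head by a steel disc, 6 mm off the axis in a direction not known beforehand; its side farthest from the axis is the high spot. It turns with the wheel.
- wheel (a joint): Angle of the wheel in rad, counter-clockwise from above positive, no end stops; at 0 the crank arm on top of the mould points along the whirler's +x. Stiff bearing, about 0.3 N m to turn; it stays where it is left.
- crank_knob (a point): Grip point on the axis of the upright black crank knob, 210 mm above the table. The knob is 26 mm in diameter, 52 mm tall (180 to 232 mm above the table), spins freely on its own pin, and goes round the wheel axis on a circle of 40 mm radius, above the mould, on a green arm that turns the wheel.
- gauge_slide (a joint): Position of the dial-gauge carriage on its rail in m: 0 fully back, 0.06 at its stop nearest the mould, moving along the whirler's +y; it stays where it is left (about 6 N of friction). At the stop the plunger rides on the mould all the way round.
- gauge_post (a point): Grip point on the axis of the upright post (22 mm in diameter, red sleeve, top 166 mm above the table) at the back of the gauge carriage, 152 mm above the table. The dial (58 mm across, face up 125 mm above the table) is centred 55 mm in front of the post, towards the mould.
- plunger (a joint): Travel of the gauge's sprung plunger in m: 0 fully out, up to 0.02 pushed in (0.8 to 2.4 N). With the carriage at rest it reads highest where the mould's high spot faces the gauge; the red needle on the dial turns clockwise 0.3 rad per mm.
- plunger_tip (a point): The rounded tip of the plunger that rides on the mould, 115 mm above the table.
- chest: Grey steel box for the counterweights, bolted down, 180 mm (x) by 280 mm (y) by 88 mm high without its lid, walls 4 mm, inner floor 4 mm above the table. A wooden insert 20 mm high lines the walls and leaves a bay for the weights, x -64 to 30 and y -114 to 114 mm. Origin under its centre. Its latch side is -x, its lid is hinged along the +x top edge.
- lid (a joint): Opening angle of the box lid (a plate 10 mm thick, its top 99 mm above the table when shut) in rad, 0 shut to 1.7 open past upright; a stiff hinge, the lid stays at any angle (0.2 to 1 N m to move it). Shut, it is held by a hidden spring pawl that snaps in again by itself when the lid is pressed down near its latch edge.
- lid_hinge (a point): Middle of the lid's hinge line, which runs along the box's y, 88.5 mm above the table.
- paddle (a joint): Angle of the latch paddle on the lid in rad: 0 at rest, 0.45 fully lifted (spring 0.07 to 0.16 N m); from about 0.3 the pawl is free. The pivot runs along the box's y on the lid, at x -80 in the box's frame and 106 mm above the table when the lid is shut.
- paddle_bar (a point): Middle of the paddle's black grip bar, a round bar 14 mm thick and 84 mm long along the box's y between two cheeks, 45 mm from the pivot towards the lid's hinge and 30 mm higher (136 mm above the table, 37 mm above the lid when shut; a steel plate lies 28 mm under the bar). Lifting it swings it up and towards the latch side.
- weight1: Counterweight, about 0.45 kg: a dark steel disc 56 mm in diameter and 24 mm thick with a 16 mm stem and a brass knob, 26 mm in diameter, from 48 to 76 mm above the underside. Origin: centre of the underside; z along the knob. One to three of the weights are present, standing in the box at the start.
- weight2: Counterweight, about 0.45 kg: a dark steel disc 56 mm in diameter and 24 mm thick with a 16 mm stem and a brass knob, 26 mm in diameter, from 48 to 76 mm above the underside. Origin: centre of the underside; z along the knob. One to three of the weights are present, standing in the box at the start.
- weight3: Counterweight, about 0.45 kg: a dark steel disc 56 mm in diameter and 24 mm thick with a 16 mm stem and a brass knob, 26 mm in diameter, from 48 to 76 mm above the underside. Origin: centre of the underside; z along the knob. One to three of the weights are present, standing in the box at the start.
- spare_mould1: Bystander: spare plaster mould, 112 mm across, 90 mm high, to be left alone. Origin: centre of the underside.
- spare_mould2: Bystander: spare plaster mould, 122 mm across, 100 mm high, to be left alone. Origin: centre of the underside.
- white_cup: Bystander: white cup, 72 mm across, 100 mm high, to be left alone. Origin: centre of the underside.
- lilac_cup: Bystander: lilac cup, 72 mm across, 90 mm high, to be left alone. Origin: centre of the underside.
- bowl: Bystander: white bowl, 140 mm across, 60 mm high, to be left alone. Origin: centre of the underside.
- cone: Bystander: plaster cone, 64 mm across, 90 mm high, to be left alone. Origin: centre of the underside.

How it is judged:
On the way, in this order (a step that is already met when the one before it is completed fails the run):
1. the gauge's plunger is pressed in by the mould (value of joint plunger above 0.001 m), for 0.2 s.
2. the wheel stands still with the mould's high spot against the plunger (value of joint plunger above 0.001 m and y of plunger_tip in the frame of whirler below -0.0602 m and velocity of joint wheel between -0.05 and 0.05 rad/s), for 0.5 s.
At the end, for the whole second after the job is handed in: Plunger pressed in over 1 mm, its tip within 0.8 mm of the mould's highest point (25 degrees); every weight at rest on the wheel head, in the whirler's frame over 50 mm from the axis towards +y and under 105 mm to either side; lid under 0.05 rad and paddle under 0.1 rad (latched) (value of joint plunger above 0.001 m and y of plunger_tip in the frame of whirler below -0.0602 m and y of each of weight1, weight2, weight3 in the frame of whirler above 0.05 m and x of weight1 in the frame of whirler between -0.105 and 0.105 m and z of weight1 in the frame of whirler between 0.06 and 0.12 m and linear speed of each of weight1, weight2, weight3 below 0.02 m/s and x of weight2 in the frame of whirler between -0.105 and 0.105 m and z of weight2 in the frame of whirler between 0.06 and 0.12 m and x of weight3 in the frame of whirler between -0.105 and 0.105 m and z of weight3 in the frame of whirler between 0.06 and 0.12 m and value of joint lid below 0.05 rad and value of joint paddle below 0.1 rad); the robot touches nothing.
It fails at once if other ware on the table (spare moulds, cups, bowl, cone) is moved by more than 40 mm or tipped over (distance of any of spare_mould1, spare_mould2, white_cup, lilac_cup, bowl, cone from where it was at the start of the episode above 0.04 m or angle between any of spare_mould1, spare_mould2, white_cup, lilac_cup, bowl, cone's own z axis and vertical above 0.5 rad).
Of weight1, weight2, weight3 only 1 to 3 are there at a start; the rules pass over those that are not, and their reading is None.
At some moment in a run one of weight1, weight2, weight3 may be knocked a few centimetres aside while the robot is not near it.
Once in a run the grip may slacken for a moment while it holds something.
It also fails if it takes over 210 s, if anything falls off the work surface, if the arm or the gripper's body presses on something with over 40 N, if the wrist force passes 120 N, or if a joint passes its speed limit or range.

## Working session

There is one attempt and no reset: what is moved stays moved. The work goes in short steps, Python scripts to look and compute and a tool call to move; the robot and the scene stay as the last step left them, time stands still between calls to the robot, and variables do not carry over. Pictures are saved under pics/ and viewed, and the job is handed in when it is done.

Besides the shell and the picture viewer there is one more tool, called after "Emit:" as a command line: name --argument value ..., lists and objects as JSON in quotes. step_arm: Moves the arm, as the interface text tells. Its arguments: {"type":"object","properties":{"deltas":{"type":"array","items":{"type":"array","items":{"type":"array","items":{"type":"number"}}}},"grip":{"type":"number"},"grip_force":{"type":"number"}},"required":["deltas"]}

```bash
ls; mkdir -p pics
cat > h.py <<'E'
import numpy as np, cv2, json
from plant import ctrl
from scipy.spatial.transform import Rotation as R
def cam(n):
    c=ctrl.camera_info(n); K=np.array(c['K'],float).reshape(3,3); Rm=cv2.Rodrigues(np.array(c['rvec'],float))[0]; t=np.array(c['tvec'],float).ravel(); return K,Rm,t
def snap(n,f=None):
    c=cam(n); p,d=ctrl.snapshot(n)
    if f: cv2.imwrite('pics/'+f,p[:,:,::-1])
    return p,d,c
def cloud(d,c):
    K,Rm,t=c; v,u=np.mgrid[0:d.shape[0],0:d.shape[1]]
    P=np.stack([(u-K[0,2])/K[0,0]*d,(v-K[1,2])/K[1,1]*d,d],-1)
    W=(P-t)@Rm; W[d==0]=np.nan; return W
def onplane(u,v,z,c):
    K,Rm,t=c; r=Rm.T@np.array([(u-K[0,2])/K[0,0],(v-K[1,2])/K[1,1],1]); o=-Rm.T@t
    return o+r*(z-o[2])/r[2]
def proj(X,c):
    K,Rm,t=c; p=K@(Rm@np.asarray(X,float)+t); return p[:2]/p[2]
E
python3 - <<'E'
from h import *
s=ctrl.sense(); print(s, ctrl.tcp_to_grasp)
for n in ['scene','top','wrist']:
    snap(n,n+'0.png'); print(n,-cam(n)[1].T@cam(n)[2])
E
```

```text
pics
{'clock': 0.0, 'joint_pos': array([ 1.09291742e+00,  1.59073674e-01,  1.59825225e+00, -3.62781644e-06,
        1.38617101e+00, -2.10082264e-01]), 'joint_velocities': array([-0.00011738,  0.00159795, -0.00056028, -0.00224018, -0.00130607,
        0.00189709]), 'tau': array([ 3.01554683e-04, -3.96007419e+01, -3.31422472e+01, -2.64672781e-04,
        8.35717743e-03,  2.84275609e-05]), 'tcp_pos': array([0.15187812, 0.55395586, 0.23029303]), 'tcp_rot': array([ 1.33498182e-01,  9.91048601e-01, -8.96967805e-04, -3.19419808e-04]), 'force': array([ 0.3028776 ,  0.86427483, -0.12018893]), 'moment': array([0.00789667, 0.02336675, 0.02318823]), 'gripper_width': 0.9990791820472184} 0.0187
scene [1.06398615 0.26824107 1.01133131]
top [ 0.33187322 -0.08896018  1.48604456]
wrist [0.07494512 0.57537938 0.37267009]
```

View pics/scene0.png

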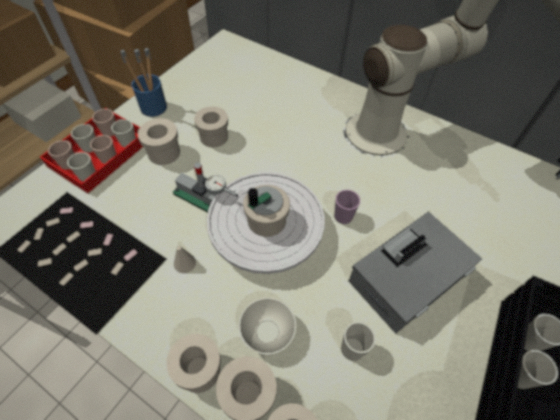

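View pics/top0.png

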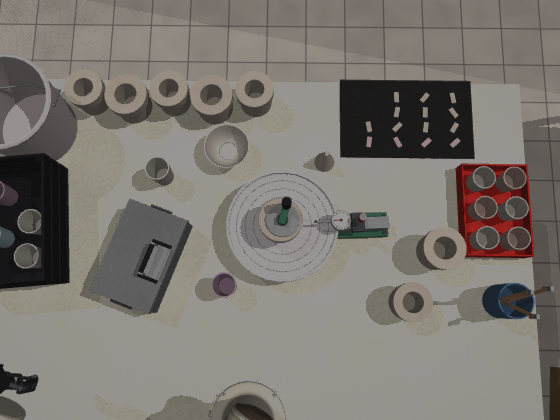

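View pics/wrist0.png

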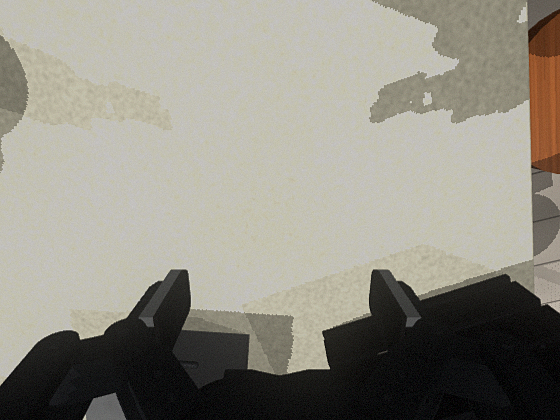

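The top view shows the wheel at (283,222), the gauge to its right with the post at about (363,217), the knob at (287,202), and the box at (142,257) with its paddle at (155,262). Next I'll measure these.

Run:
```python
from h import *
p,d,c=snap('top'); W=cloud(d,c); Z=W[...,2]
np.save('W.npy',W)
for th in ['wheel_head','wheel','gauge_post','plunger','crank_knob','chest','lid','paddle_bar','white_cup','lilac_cup','bowl','cone','spare_mould1']:
    try:
        r=ctrl.outline_of(th,'top')
    except Exception as e: print(th,e); continue
    for q in r[:4]:
        m=q['region']; X=W[m]; X=X[~np.isnan(X[:,2])]
        print(th,round(q['score'],2),[int(a) for a in q['extent']],np.median(X,0).round(3),'zmax',np.percentile(X[:,2],98).round(3))
# patches
for n,(u,v) in dict(post=(363,217),knob=(287,202),dial=(341,220),lid=(130,240),bar=(155,262),head=(250,240)).items():
    print(n,W[v-1:v+2,u-1:u+2].reshape(-1,3).mean(0).round(4))
```

```text
wheel_head 0.21 [222, 173, 169, 105] [ 0.556 -0.106  0.072] zmax 0.173
wheel 0.9 [225, 169, 114, 112] [ 0.55  -0.087  0.072] zmax 0.177
gauge_post 0.68 [313, 211, 51, 24] [ 0.566 -0.278  0.123] zmax 0.168
crank_knob 0.6 [224, 170, 114, 112] [ 0.55  -0.087  0.072] zmax 0.177
chest 0.69 [90, 197, 102, 116] [0.457 0.31  0.1  ] zmax 0.138
chest 0.47 [210, 270, 25, 27] [0.386 0.082 0.015] zmax 0.094
lid 0.76 [91, 198, 97, 116] [0.46  0.316 0.1  ] zmax 0.139
paddle_bar 0.92 [142, 243, 30, 36] [0.446 0.27  0.11 ] zmax 0.147
paddle_bar 0.64 [314, 152, 19, 21] [ 0.764 -0.214  0.035] zmax 0.092
white_cup 0.77 [145, 153, 28, 30] [0.729 0.289 0.061] zmax 0.105
lilac_cup 0.54 [146, 154, 26, 30] [0.73  0.287 0.058] zmax 0.104
bowl 0.94 [205, 125, 45, 42] [0.818 0.089 0.026] zmax 0.063
cone 0.87 [315, 154, 17, 17] [ 0.762 -0.214  0.035] zmax 0.09
spare_mould1 0.94 [388, 281, 45, 42] [ 0.344 -0.464  0.088] zmax 0.096
post [ 0.5701 -0.3109  0.1666]
knob [ 0.5955 -0.1016  0.2318]
dial [ 0.5679 -0.2556  0.1263]
lid [0.5059 0.3462 0.0993]
bar [0.4432 0.2682 0.1086]
head [0.5145 0.0034 0.0715]
```

Run:
```python
import cv2
p=cv2.imread('pics/top0.png')
a=cv2.resize(p[150:290,215:395],None,fx=4,fy=4,interpolation=cv2.INTER_CUBIC);cv2.imwrite('pics/c1.png',a)
a=cv2.resize(p[190:320,80:200],None,fx=4,fy=4,interpolation=cv2.INTER_CUBIC);cv2.imwrite('pics/c2.png',a)
```

```text
(no output)
```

View pics/c1.png

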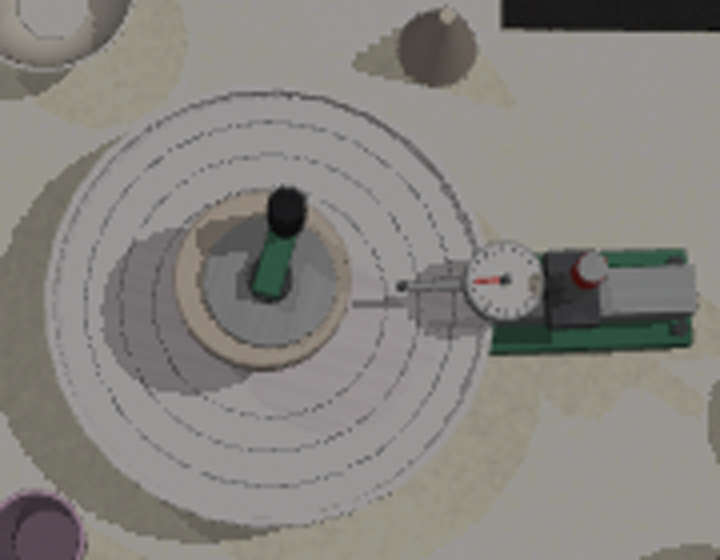

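View pics/c2.png

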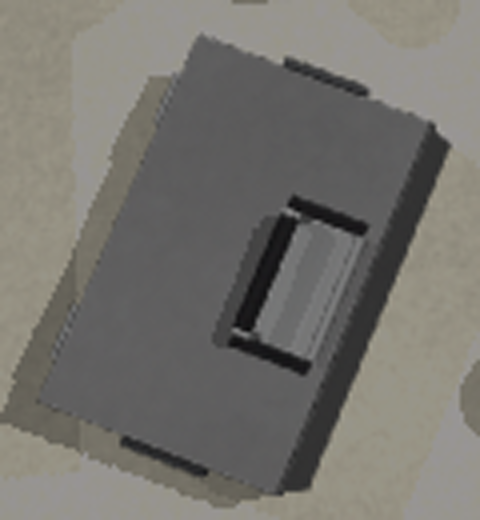

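Run:
```python
from h import *
from scipy.optimize import least_squares
W=np.load('W.npy'); Z=W[...,2]; X=W.reshape(-1,3)
def circ(P,r=None):
    f=lambda q: np.hypot(P[:,0]-q[0],P[:,1]-q[1])-(q[2] if r is None else r)
    x0=[*P[:,:2].mean(0)]+([0.1] if r is None else [])
    s=least_squares(f,x0,loss='soft_l1',f_scale=.002); return s.x, np.abs(s.fun).mean()
# wheel: mask height .06-.085 near
m=((Z>.06)&(Z<.09)&(np.hypot(W[...,0]-.553,W[...,1]+.09)<.19)).astype(np.uint8)
c0=cam('top')
ct=max(cv2.findContours(m,cv2.RETR_EXTERNAL,cv2.CHAIN_APPROX_NONE)[0],key=len)[:,0]
P=np.array([onplane(u,v,.076,c0) for u,v in ct]); a=np.degrees(np.arctan2(P[:,1]+.09,P[:,0]-.553))
k=(np.abs(a+90)>30)
print('wheel',circ(P[k]),circ(P[k],.165))
ax=circ(P[k],.165)[0]
m=((Z>.145)&(Z<.165)&(np.hypot(W[...,0]-ax[0],W[...,1]-ax[1])<.075)).astype(np.uint8)
ct=max(cv2.findContours(m,cv2.RETR_EXTERNAL,cv2.CHAIN_APPROX_NONE)[0],key=len)[:,0]
P=np.array([onplane(u,v,.155,c0) for u,v in ct])
rr,e=circ(P);print('mould',rr,e,circ(P,.062), 'n',len(P))
k=np.hypot(P[:,0]-rr[0],P[:,1]-rr[1])>.057
print('mould',circ(P[k]),circ(P[k],.062))
for n,lo,hi,c1,r in [('knob',.222,.24,(.5955,-.1016),.03),('post',.160,.175,(.570,-.311),.025),('dial',.118,.134,(.568,-.2556),.04)]:
    q=X[(X[:,2]>lo)&(X[:,2]<hi)&(np.hypot(X[:,0]-c1[0],X[:,1]-c1[1])<r)]
    print(n,len(q),q.mean(0).round(4),((q.max(0)+q.min(0))/2).round(4),(q.max(0)-q.min(0)).round(3))
# lid
m=((Z>.092)&(Z<.106)&(np.hypot(W[...,0]-.457,W[...,1]-.31)<.2)).astype(np.uint8)
m=cv2.morphologyEx(m,cv2.MORPH_CLOSE,np.ones((25,25)))
m=cv2.morphologyEx(m,cv2.MORPH_OPEN,np.ones((9,9)))
ct=max(cv2.findContours(m,cv2.RETR_EXTERNAL,cv2.CHAIN_APPROX_NONE)[0],key=len)[:,0]
P=np.array([onplane(u,v,.099,c0) for u,v in ct]).astype(np.float32)
print('lid',cv2.minAreaRect(P[:,:2]*1000), cv2.boxPoints(cv2.minAreaRect(P[:,:2]*1000)))
q=X[(X[:,2]>.126)&(X[:,2]<.16)&(np.hypot(X[:,0]-.446,X[:,1]-.27)<.08)]
print('bar',len(q),q.mean(0),cv2.minAreaRect((q[:,:2]*1000).astype(np.float32)))
```

```text
wheel (array([ 0.56044826, -0.08923146,  0.16324755]), np.float64(0.0007255887695334052)) (array([ 0.56049316, -0.09032058]), np.float64(0.0015928024590384023))
mould [ 0.56107219 -0.08300559  0.05904346] 0.011301370809678125 (array([ 0.56168984, -0.08317549]), np.float64(0.012195245062587994)) n 174
mould (array([ 0.56244471, -0.08385122,  0.06068337]), np.float64(0.0006604369705470503)) (array([ 0.56264738, -0.08391213]), np.float64(0.001353485450063583))
knob 76 [ 0.5984 -0.1     0.231 ] [ 0.5991 -0.1003  0.2301] [0.024 0.024 0.014]
post 48 [ 0.5718 -0.3098  0.1664] [ 0.5714 -0.3097  0.1656] [0.02 0.02 0.01]
dial 332 [ 0.5688 -0.2539  0.1252] [ 0.5689 -0.2504  0.1261] [0.057 0.068 0.016]
lid ((464.7177429199219, 319.50079345703125), (191.90374755859375, 283.7568054199219), 70.11160278320312) [[298.6596  277.5373 ]
 [565.4923  181.00627]
 [630.7759  361.4643 ]
 [363.94318 457.9953 ]]
bar 175 [0.45238868 0.28474814 0.14165141] ((452.8359680175781, 286.1141052246094), (14.618597984313965, 93.1391830444336), 69.81851959228516)
```

```bash
cat >> h.py <<'E'
def go(p,yaw=None,grasp=False):
    """world target of TCP (or grasp point), jaw yaw in deg -> tool deltas"""
    s=ctrl.sense(); Rm=R.from_quat(s['tcp_rot']).as_matrix(); p=np.array(p,float)
    if grasp: p=p+Rm[:,2]*ctrl.tcp_to_grasp
    d=Rm.T@(p-s['tcp_pos']); y=np.degrees(np.arctan2(Rm[1,1],Rm[0,1]))
    sp=0
    if yaw is not None: sp=-((yaw-y+90)%180-90)
    print('d',(d*1000).round(1),'mm spin',round(sp,1),'| tcp',s['tcp_pos'].round(4),'yaw',round(y,1),'j6',s['joint_pos'][5].round(2),'clk',round(s['clock'],1),'F',s['force'].round(1),'gw',round(s['gripper_width'],3),'tilt',np.degrees(np.arccos(-Rm[2,2])).round(2))
    return d,sp
E
python3 - <<'E'
from h import *
go([.36,.10,.29]); go([.5716,-.3098,.28],2.9)
E
```

```text
d [-320.7 -383.3  -58.7] mm spin 0 | tcp [0.1522 0.5545 0.2313] yaw 74.7 j6 -0.21 clk 0.8 F [-0.3 -0.1  0.3] gw 1.002 tilt 0.0
d [-633.2 -722.5  -48.7] mm spin 71.8 | tcp [0.1522 0.5545 0.2313] yaw 74.7 j6 -0.21 clk 0.8 F [-0.3 -0.1  0.3] gw 1.002 tilt 0.0
```

Emit:
step_arm --deltas '[[[-30,-35,-30,0],[-68,-78,-50,0],[-106,-121,-50,0],[-144,-164,-50,0],[-182,-207,-50,0],[-220,-250,-50,5],[-258,-293,-50,15],[-296,-336,-50,25],[-334,-379,-50,35],[-372,-424,-50,42]]]' --grip -1

```text
clock: 2.1
tcp_pos: [0.4152, 0.0116, 0.3726]
tcp_rot: [0.482, 0.876, 0.0, 0.001]
force: [1.3, 0.1, -0.0]
gripper_width: 1.001
```

I passed millimetres where the tool takes metres. The per-row speed cap limited the effect, and the arm is clear. I'll use metres from here on.

Run:
```python
from h import *
go([.5716,-.3098,.25],2.9)
```

```text
d [-355.1  -40.2  122.8] mm spin 29.5 | tcp [0.4152 0.0116 0.3726] yaw 32.4 j6 -0.83 clk 2.1 F [ 1.3  0.1 -0. ] gw 1.001 tilt 0.09
```

Emit:
step_arm --deltas '[[[-0.05,-0.006,0.0,5],[-0.1,-0.012,0.0,10],[-0.15,-0.017,0.0,15],[-0.2,-0.023,0.0,20],[-0.25,-0.028,0.03,25],[-0.3,-0.034,0.06,29.5],[-0.34,-0.038,0.09,29.5],[-0.355,-0.04,0.12,29.5],[-0.355,-0.04,0.123,29.5],[-0.355,-0.04,0.123,29.5]]]'

```text
clock: 3.35
tcp_pos: [0.5719, -0.3091, 0.2509]
tcp_rot: [0.689, 0.725, 0.001, 0.001]
force: [0.1, 0.8, 0.5]
gripper_width: 1.002
```

Run:
```python
from h import *
go([.5716,-.3098,.152],2.9,True)
p,d,c=snap('wrist','w1.png'); W=cloud(d,c)
m=(W[...,2]>.158)&(W[...,2]<.172)&(np.hypot(W[...,0]-.5716,W[...,1]+.3098)<.03); q=W[m]; print(len(q),q.mean(0),(q.max(0)+q.min(0))/2)
```

```text
d [ -0.6  -0.5 117.6] mm spin -0.0 | tcp [ 0.5719 -0.3091  0.2509] yaw 2.9 j6 -0.73 clk 3.4 F [0.1 0.8 0.5] gw 1.002 tilt 0.13
631 [ 0.57034582 -0.30968557  0.16486487] [ 0.5703416  -0.31064279  0.16270932]
```

View pics/w1.png

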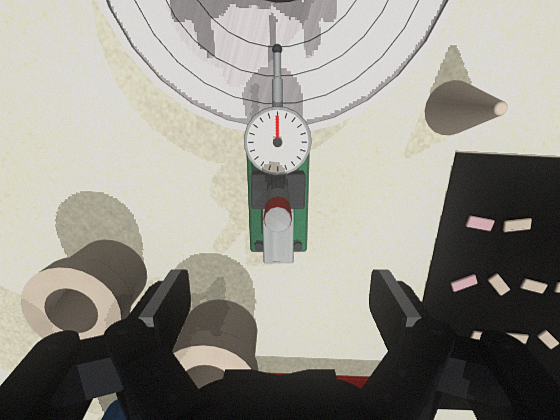

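The wrist view shows the post at (277,215) centred between the jaws, with the dial at (277,142) and the spare moulds well clear. I'll descend and grip the post.

Emit:
step_arm --deltas '[[[0,-0.001,0.025,0],[0,-0.001,0.05,0],[0,-0.001,0.075,0],[0,-0.001,0.1,0],[0,-0.001,0.115,0],[0,-0.001,0.117,0],[0,-0.001,0.117,0],[0,-0.001,0.117,0],[0,-0.001,0.117,0],[0,-0.001,0.117,0]]]'

```text
clock: 4.65
tcp_pos: [0.5718, -0.3096, 0.1352]
tcp_rot: [0.689, 0.725, 0.001, 0.002]
force: [-0.2, -1.0, -0.2]
gripper_width: 1.001
```

Emit:
step_arm --deltas '[[[0,0,0,0],[0,0,0,0],[0,0,0,0],[0,0,0,0],[0,0,0,0],[0,0,0,0],[0,0,0,0],[0,0,0,0],[0,0,0,0],[0,0,0,0]]]' --grip 1 --grip_force 25

```text
clock: 5.9
tcp_pos: [0.5704, -0.3097, 0.1353]
tcp_rot: [0.689, 0.725, -0.0, 0.001]
force: [-5.6, 0.6, 3.1]
gripper_width: 0.249
```

Run:
```python
from h import *
go([.5695,-.2698,.152],2.9,True)
```

```text
d [39.8  1.2  2. ] mm spin 0.0 | tcp [ 0.5704 -0.3097  0.1353] yaw 2.9 j6 -0.73 clk 5.9 F [-5.6  0.6  3.1] gw 0.249 tilt 0.08
```

Emit:
step_arm --deltas '[[[0.004,0,0,0],[0.008,0,0,0],[0.012,0,0,0],[0.016,0,0,0],[0.02,0,0,0],[0.024,0,0,0],[0.028,0,0,0],[0.032,0,0,0],[0.036,0,0,0],[0.04,0,0,0]]]'

```text
clock: 7.15
tcp_pos: [0.5683, -0.2715, 0.1354]
tcp_rot: [0.689, 0.725, -0.001, 0.002]
force: [0.3, -7.6, -2.4]
gripper_width: 0.249
```

Emit:
step_arm --deltas '[[[0.003,0,0,0],[0.006,0,0,0],[0.008,0,0,0],[0.01,0,0,0],[0.012,0,0,0],[0.013,0,0,0],[0.014,0,0,0],[0.015,0,0,0],[0.016,0,0,0],[0.017,0,0,0]]]'

```text
clock: 8.4
tcp_pos: [0.568, -0.2634, 0.1358]
tcp_rot: [0.69, 0.724, -0.006, 0.009]
force: [2.6, -24.0, -7.9]
gripper_width: 0.251
```

Emit:
step_arm --deltas '[[[0.0,0,0,0],[0.0,0,0,0],[0,0,0,0],[0,0,0,0],[0,0,0,0],[0,0,0,0],[0,0,0,0],[0,0,0,0],[0,0,0,0],[0,0,0,0]]]' --grip -0.4

```text
clock: 9.65
tcp_pos: [0.5679, -0.2634, 0.1358]
tcp_rot: [0.69, 0.724, -0.006, 0.009]
force: [-0.4, 0.7, 1.0]
gripper_width: 0.701
```

Emit:
step_arm --deltas '[[[0.0,0,-0.03,0],[0.0,0,-0.06,0],[0,0,-0.09,0],[0,0,-0.12,0],[0,0,-0.14,0],[-0.03,0,-0.14,0],[-0.06,0,-0.14,0],[-0.09,0,-0.14,0],[-0.1,0,-0.14,0],[-0.1,0,-0.14,0]]]'

```text
clock: 10.9
tcp_pos: [0.5719, -0.3602, 0.2774]
tcp_rot: [0.69, 0.724, -0.006, 0.009]
force: [0.0, -0.0, -0.1]
gripper_width: 0.699
```

Run:
```python
from h import *
p,d,c=snap('wrist','w2.png'); W=cloud(d,c)
p,d,c=snap('top','t2.png'); W=cloud(d,c);X=W.reshape(-1,3);X=X[~np.isnan(X[:,0])]
for n,lo,hi,c1,r in [('knob',.222,.24,(.5985,-.1003),.03),('post',.160,.175,(.568,-.264),.025)]:
    q=X[(X[:,2]>lo)&(X[:,2]<hi)&(np.hypot(X[:,0]-c1[0],X[:,1]-c1[1])<r)]
    print(n,len(q),((q.max(0)+q.min(0))/2).round(4),(q.max(0)-q.min(0)).round(3)) if len(q) else print(n,0)
go([.5985,-.1003,.25],2.9)
```

```text
knob 78 [ 0.598  -0.1003  0.2295] [0.023 0.024 0.014]
post 7 [ 0.5742 -0.2587  0.1665] [0.009 0.005 0.012]
d [257.8  38.9  22.6] mm spin -0.1 | tcp [ 0.5722 -0.3592  0.2778] yaw 2.8 j6 -0.78 clk 11.0 F [0.7 0.6 0.1] gw 0.702 tilt 1.21
```

View pics/w2.png

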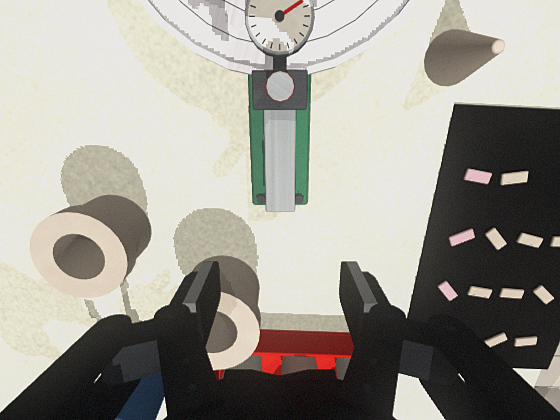

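The needle has turned about 60° clockwise, so the plunger is pressed about 3.5 mm. The carriage is at its stop. Next is the crank.

Emit:
step_arm --deltas '[[[0.04,0.006,0,0],[0.09,0.013,0,0],[0.14,0.021,0,0],[0.19,0.029,0,0],[0.23,0.035,0,0],[0.25,0.038,0,0],[0.258,0.039,0,0],[0.258,0.039,0,0],[0.258,0.039,0,0],[0.258,0.039,0,0]]]' --grip -0.6

```text
clock: 12.25
tcp_pos: [0.5984, -0.1007, 0.2725]
tcp_rot: [0.69, 0.724, -0.006, 0.009]
force: [0.2, 0.3, 1.1]
gripper_width: 0.798
```

Run:
```python
from h import *
go([.598,-.1003,.210],2.9,True)
```

```text
d [ 1.7 -0.7 81.2] mm spin -0.2 | tcp [ 0.5984 -0.1007  0.2725] yaw 2.7 j6 -0.4 clk 12.2 F [0.2 0.3 1.1] gw 0.798 tilt 1.21
```

Emit:
step_arm --deltas '[[[0.001,-0.001,0.02,0],[0.001,-0.001,0.04,0],[0.002,-0.001,0.06,0],[0.002,-0.001,0.075,0],[0.002,-0.001,0.081,0],[0.002,-0.001,0.081,0],[0.002,-0.001,0.081,0],[0.002,-0.001,0.081,0],[0.002,-0.001,0.081,0],[0.002,-0.001,0.081,0]]]'

```text
clock: 13.5
tcp_pos: [0.5978, -0.1005, 0.1917]
tcp_rot: [0.69, 0.724, -0.006, 0.009]
force: [0.6, 0.2, 0.2]
gripper_width: 0.799
```

Emit:
step_arm --deltas '[[[0,0,0,0],[0,0,0,0],[0,0,0,0],[0,0,0,0],[0,0,0,0],[0,0,0,0],[0,0,0,0],[0,0,0,0],[0,0,0,0],[0,0,0,0]]]' --grip 1 --grip_force 25

```text
clock: 14.75
tcp_pos: [0.5974, -0.1005, 0.1918]
tcp_rot: [0.69, 0.724, -0.006, 0.009]
force: [-4.7, -1.0, 4.7]
gripper_width: 0.298
```

```bash
cat >> h.py <<'E'
AX=np.array([.5605,-.0902])
def arc(a0,a1,n=10,r=.0395,ax=AX):
    s=ctrl.sense(); Rm=R.from_quat(s['tcp_rot']).as_matrix()
    for a in np.linspace(a0,a1,n+1)[1:]:
        t=np.r_[ax+r*np.array([np.cos(np.radians(a)),np.sin(np.radians(a))]),s['tcp_pos'][2]]
        print(round(a),(Rm.T@(t-s['tcp_pos'])).round(4))
E
python3 - <<'E'
from h import *
go([.598,-.1003,.210],2.9,True)
arc(-15.2,-100)
E
```

```text
d [-0.2  0.7  0.5] mm spin -0.2 | tcp [ 0.5974 -0.1005  0.1918] yaw 2.7 j6 -0.4 clk 14.8 F [-4.7 -1.   4.7] gw 0.298 tilt 1.21
-24 [-0.0055 -0.001   0.0001]
-32 [-0.0106 -0.0039  0.0002]
-41 [-0.0151 -0.0076  0.0003]
-49 [-0.019  -0.0119  0.0004]
-58 [-0.0223 -0.0168  0.0004]
-66 [-0.0248 -0.0221  0.0005]
-75 [-0.0265 -0.0276  0.0005]
-83 [-0.0273 -0.0334  0.0005]
-92 [-0.0273 -0.0393  0.0005]
-100 [-0.0265 -0.045   0.0004]
```

Emit:
step_arm --deltas '[[[-0.0055,-0.001,0,0],[-0.0106,-0.0039,0,0],[-0.0151,-0.0076,0,0],[-0.019,-0.0119,0,0],[-0.0223,-0.0168,0,0],[-0.0248,-0.0221,0,0],[-0.0265,-0.0276,0,0],[-0.0273,-0.0334,0,0],[-0.0273,-0.0393,0,0],[-0.0265,-0.045,0,0]]]'

```text
clock: 16.0
tcp_pos: [0.5559, -0.1299, 0.1919]
tcp_rot: [0.69, 0.724, -0.005, 0.012]
force: [8.9, -2.9, -6.3]
gripper_width: 0.297
```

Run:
```python
from h import *
s=ctrl.sense(); v=s['tcp_pos'][:2]-AX; print(np.hypot(*v),np.degrees(np.arctan2(v[1],v[0])),s['tcp_pos'],s['force'])
snap('wrist','w3.png')
arc(-100,-172)
```

```text
0.03994076165627759 -96.59385689277973 [ 0.55591358 -0.12987656  0.19189993] [ 8.87284674 -2.94642643 -6.33965397]
-107 [ 0.002  -0.0053 -0.0001]
-114 [ 0.004  -0.0099 -0.0001]
-122 [ 0.0065 -0.0141 -0.0002]
-129 [ 0.0096 -0.0181 -0.0003]
-136 [ 0.0131 -0.0216 -0.0004]
-143 [ 0.017  -0.0246 -0.0005]
-150 [ 0.0213 -0.0271 -0.0006]
-158 [ 0.0258 -0.0291 -0.0007]
-165 [ 0.0306 -0.0304 -0.0009]
-172 [ 0.0355 -0.0312 -0.001 ]
```

View pics/w3.png

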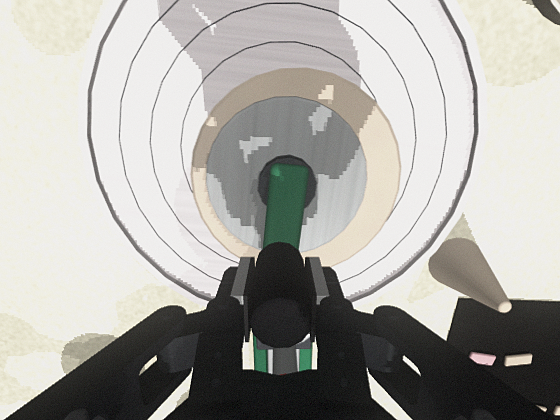

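The knob is at −97° and the mould now bulges to the right of its clamp disc (rim wide at (385,180)), which is world +x, as predicted. I'll crank on.

Emit:
step_arm --deltas '[[[0.002,-0.0053,0,0],[0.004,-0.0099,0,0],[0.0065,-0.0141,0,0],[0.0096,-0.0181,0,0],[0.0131,-0.0216,0,0],[0.017,-0.0246,0,0],[0.0213,-0.0271,0,0],[0.0258,-0.0291,0,0],[0.0306,-0.0304,0,0],[0.0355,-0.0312,0,0]]]'

```text
clock: 17.3
tcp_pos: [0.52, -0.0994, 0.1918]
tcp_rot: [0.69, 0.723, -0.01, 0.011]
force: [-10.8, -12.0, 7.7]
gripper_width: 0.295
```

Run:
```python
from h import *
s=ctrl.sense(); v=s['tcp_pos'][:2]-AX; print(np.hypot(*v),np.degrees(np.arctan2(v[1],v[0])),s['tcp_pos'],s['force'])
snap('wrist','w4.png'); p,_,_=snap('top','t4.png')
a=cv2.resize(p[150:290,215:395,::-1],None,fx=4,fy=4,interpolation=cv2.INTER_CUBIC);cv2.imwrite('pics/t4c.png',a)
```

```text
0.04148492867595764 -167.1855349276392 [ 0.52004832 -0.09940114  0.19177015] [-10.84889067 -12.04975454   7.67073049]
```

View pics/w4.png

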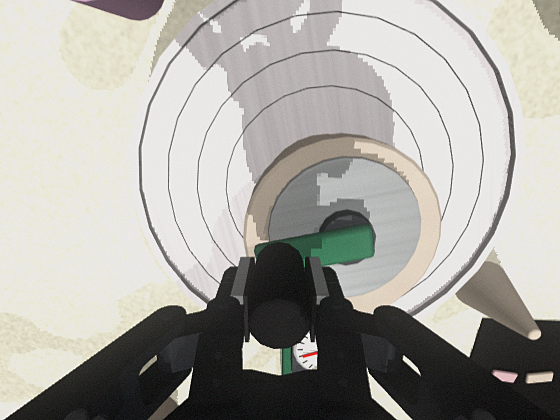

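View pics/t4c.png

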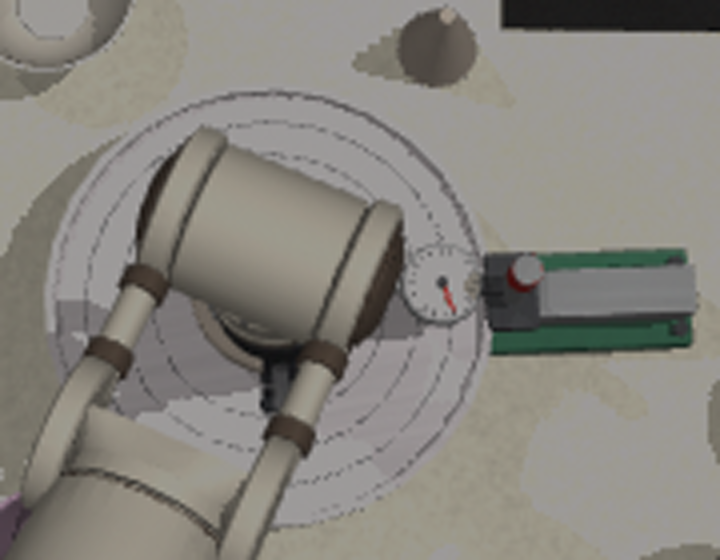

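The needle reads well in the top view: dial at (442,283) in the crop, needle pointing down-right, about 249° or 14.5 mm. I'll read it numerically and crank a bit further to bracket the maximum.

```bash
cat >> h.py <<'E'
def needle(p):  # p rgb top picture
    q=p.astype(int); K=8
    a=p[200:245,305:345]; a=cv2.resize(a,None,fx=K,fy=K,interpolation=cv2.INTER_CUBIC).astype(int)
    red=((a[...,0]-np.maximum(a[...,1],a[...,2]))>45).astype(np.uint8)
    n,l,st,ce=cv2.connectedComponentsWithStats(red)
    out=[]
    for i in range(1,n):
        if st[i,4]>60:
            v,u=np.nonzero(l==i); 
            out.append((st[i,4],(ce[i]/K+[305,200]).round(2),cv2.minAreaRect(np.c_[u,v].astype(np.float32)/K)))
    return out
E
python3 - <<'E'
from h import *
for f in ['t2','t4']:
    p=cv2.imread(f'pics/{f}.png')[:,:,::-1]; print(needle(p))
    a=cv2.resize(p[205:240,305:345,::-1],None,fx=16,fy=16,interpolation=cv2.INTER_CUBIC);cv2.imwrite(f'pics/{f}n.png',a)
E
```

```text
[(np.int32(300), array([323.17, 216.93]), ((18.125, 16.874998092651367), (5.061639308929443, 1.1094002723693848), 56.30992889404297))]
[(np.int32(273), array([343.24, 220.35]), ((38.19117736816406, 20.297794342041016), (5.080645561218262, 1.6506738662719727), 59.03623962402344)), (np.int32(510), array([327.18, 224.63]), ((22.14101791381836, 24.76849365234375), (6.369570255279541, 1.7445895671844482), 70.90650939941406))]
```

View pics/t4n.png

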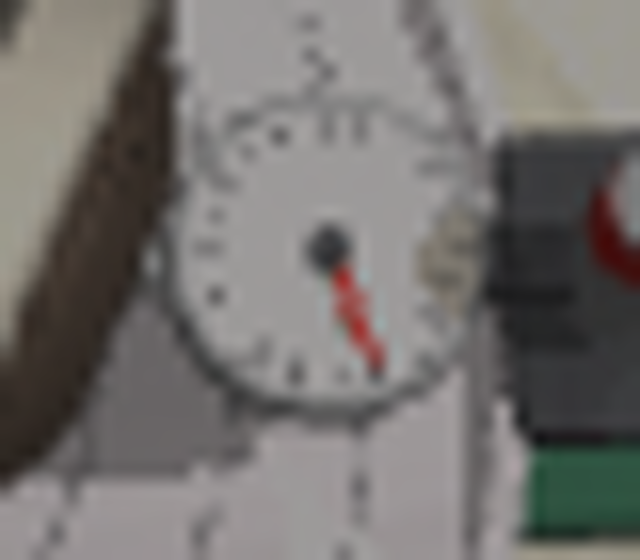

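View pics/t2n.png

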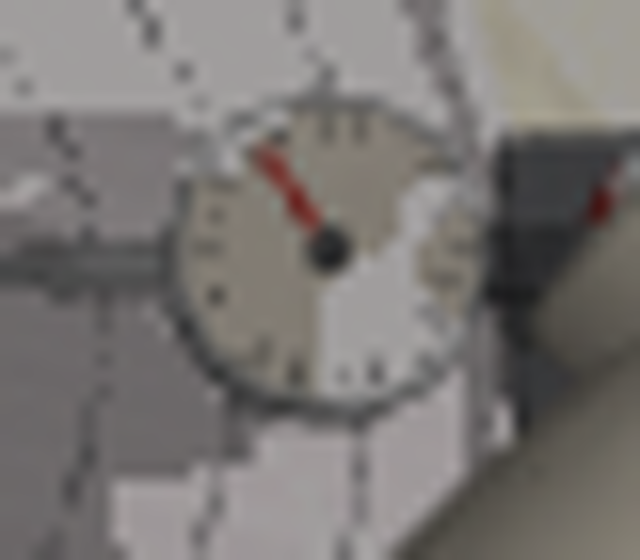

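Run:
```python
from h import *
s=ctrl.sense(); v=s['tcp_pos'][:2]-AX; a=np.degrees(np.arctan2(v[1],v[0]));print(a)
arc(-172,-197)
```

```text
-170.63511198297627
-174 [ 0.0029  0.0018 -0.0001]
-177 [ 0.0046  0.0017 -0.0001]
-180 [ 0.0063  0.0018 -0.0002]
-182 [ 0.0081  0.0019 -0.0002]
-184 [ 0.0098  0.0021 -0.0002]
-187 [ 0.0115  0.0023 -0.0003]
-190 [ 0.0132  0.0026 -0.0003]
-192 [ 0.0148  0.003  -0.0004]
-194 [ 0.0165  0.0035 -0.0004]
-197 [ 0.0181  0.0041 -0.0004]
```

Emit:
step_arm --deltas '[[[0.003,-0.001,0,0],[0.0046,0.0,0,0],[0.0063,0.001,0,0],[0.0081,0.0019,0,0],[0.0098,0.0021,0,0],[0.0115,0.0023,0,0],[0.0132,0.0026,0,0],[0.0148,0.003,0,0],[0.0165,0.0035,0,0],[0.0181,0.0041,0,0]]]'

```text
clock: 18.65
tcp_pos: [0.5202, -0.08, 0.1917]
tcp_rot: [0.69, 0.723, -0.011, 0.007]
force: [-14.7, -3.1, 9.8]
gripper_width: 0.297
```

Run:
```python
from h import *
s=ctrl.sense(); v=s['tcp_pos'][:2]-AX; a=np.degrees(np.arctan2(v[1],v[0]));print(a,s['force'])
p,_,_=snap('top','t5.png'); print(needle(p))
cv2.imwrite('pics/t5n.png',cv2.resize(p[205:240,305:345,::-1],None,fx=16,fy=16,interpolation=cv2.INTER_CUBIC))
```

```text
165.74054037216646 [-14.72343481  -3.13011252   9.79009833]
[(np.int32(293), array([343.28, 220.37]), ((38.229469299316406, 20.361984252929688), (4.961459159851074, 1.645772099494934), 56.82149124145508)), (np.int32(476), array([328.05, 224.06]), ((23.092029571533203, 24.022478103637695), (6.4502058029174805, 1.5350925922393799), 55.7131233215332))]
```

View pics/t5n.png

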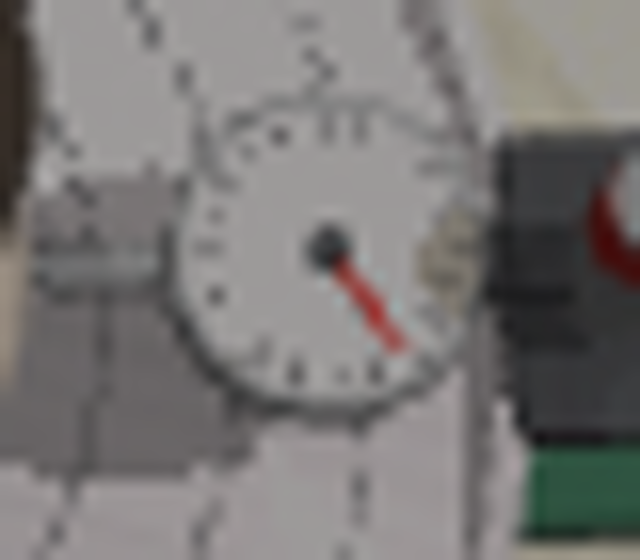

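The reading fell to 233°, about 0.8 mm lower, so the maximum is behind us at a knob angle of about −163°. Cranking back.

Run:
```python
from h import *
arc(-194,-157)
```

```text
-190 [-0.0038  0.0011  0.0001]
-187 [-0.0063  0.0006  0.0002]
-183 [-0.0089  0.0003  0.0002]
-179 [-0.0114  0.0001  0.0003]
-176 [-0.014   0.0001  0.0004]
-172 [-0.0165  0.0003  0.0004]
-168 [-0.019   0.0006  0.0005]
-164 [-0.0215  0.0011  0.0005]
-161 [-0.024   0.0018  0.0006]
-157 [-0.0264  0.0026  0.0007]
```

Emit:
step_arm --deltas '[[[-0.0038,0.0011,0,0],[-0.0063,0.0006,0,0],[-0.0089,0.0003,0,0],[-0.0114,0.0001,0,0],[-0.014,0.0001,0,0],[-0.0165,0.0003,0,0],[-0.019,0.0006,0,0],[-0.0215,0.0011,0,0],[-0.024,0.0018,0,0],[-0.0264,0.0026,0,0]]]'

```text
clock: 19.95
tcp_pos: [0.5214, -0.1041, 0.1918]
tcp_rot: [0.69, 0.724, -0.012, 0.003]
force: [-14.4, 4.3, 6.6]
gripper_width: 0.299
```

Run:
```python
from h import *
s=ctrl.sense(); v=s['tcp_pos'][:2]-AX; a=np.degrees(np.arctan2(v[1],v[0]));print(a,s['force'])
p,_,_=snap('top','t6.png'); print(needle(p))
cv2.imwrite('pics/t6n.png',cv2.resize(p[205:240,305:345,::-1],None,fx=16,fy=16,interpolation=cv2.INTER_CUBIC))
```

```text
-160.38746033806208 [-14.38515403   4.269944     6.55414315]
[(np.int32(287), array([343.3 , 220.43]), ((38.259613037109375, 20.451921463012695), (4.784289360046387, 1.6641007661819458), 56.3099365234375)), (np.int32(481), array([327.21, 224.63]), ((22.254789352416992, 24.729110717773438), (6.369570255279541, 1.5038001537322998), 70.90650939941406))]
```

View pics/t6n.png

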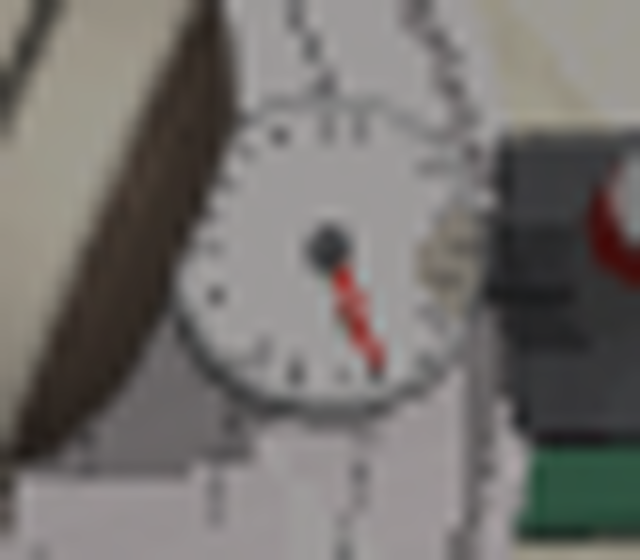

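The needle is back at the same value as on the other side of the peak, so the high spot is within a few degrees. Releasing the knob.

Emit:
step_arm --deltas '[[[0,0,0,0],[0,0,0,0],[0,0,0,0],[0,0,0,0],[0,0,0,0],[0,0,0,0],[0,0,-0.03,0],[0,0,-0.06,0],[0,0,-0.09,0],[0,0,-0.1,0]]]' --grip -0.6

```text
clock: 21.25
tcp_pos: [0.5237, -0.1028, 0.2939]
tcp_rot: [0.69, 0.724, -0.012, 0.006]
force: [0.5, 0.9, 0.0]
gripper_width: 0.8
```

Run:
```python
from h import *
# box frame from lid fit
p,d,c=snap('top','t7.png'); print(needle(p)); W=cloud(d,c); X=W.reshape(-1,3);X=X[~np.isnan(X[:,0])]
s=np.array([464.72,319.5])/1000; 
q=X[(X[:,2]>.128)&(X[:,2]<.16)&(np.hypot(X[:,0]-.446,X[:,1]-.28)<.08)]
print('bar',len(q),q.mean(0),cv2.minAreaRect((q[:,:2]*1000).astype(np.float32)), np.percentile(q[:,2],[5,50,95]))
go([.45,.285,.28])
```

```text
[(np.int32(297), array([343.23, 220.36]), ((38.16360092163086, 20.31433868408203), (5.080645561218262, 1.7149858474731445), 59.03623962402344)), (np.int32(495), array([327.3 , 224.65]), ((22.33073616027832, 24.703433990478516), (6.374512672424316, 1.5853954553604126), 70.20112609863281))]
bar 172 [0.45261152 0.28487993 0.14118913] ((452.683837890625, 285.58026123046875), (14.618485450744629, 93.24777221679688), 70.72122192382812) [0.13546073 0.14110051 0.14634378]
d [391.1 -55.3   4.8] mm spin 0 | tcp [ 0.5237 -0.1028  0.2941] yaw 2.7 j6 -0.45 clk 21.3 F [-0.  -0.7  0.2] gw 0.799 tilt 1.53
```

```bash
cat >> h.py <<'E'
BC=np.array([.4647,.319]); BX=np.array([np.cos(np.radians(70.1)),np.sin(np.radians(70.1))]); BY=np.array([-BX[1],BX[0]])
def box(x,y,z): return np.r_[BC+BX*x+BY*y,z]
def inbox(P): P=np.asarray(P)[...,:2]-BC; return np.stack([P@BX,P@BY],-1)
E
python3 - <<'E'
from h import *
print(box(-.035,0,.139)); go([.4527,.2858,.23],70.1)
E
```

```text
[0.45278672 0.28608992 0.139     ]
d [393.  -52.1  54.7] mm spin -67.4 | tcp [ 0.5237 -0.1028  0.2941] yaw 2.7 j6 -0.45 clk 21.3 F [-0.  -0.7  0.2] gw 0.799 tilt 1.53
```

Emit:
step_arm --deltas '[[[0.04,-0.005,0,-7],[0.09,-0.011,0,-15],[0.14,-0.018,0,-23],[0.19,-0.025,0,-31],[0.24,-0.032,0,-39],[0.29,-0.038,0.01,-47],[0.34,-0.045,0.03,-55],[0.38,-0.05,0.05,-62],[0.393,-0.052,0.055,-67.4],[0.393,-0.052,0.055,-67.4]]]' --grip -0.5

```text
clock: 22.55
tcp_pos: [0.4514, 0.2861, 0.2276]
tcp_rot: [0.172, 0.985, -0.014, -0.003]
force: [-0.3, 0.3, -0.4]
gripper_width: 0.753
```

Run:
```python
from h import *
p,d,c=snap('wrist','w8.png'); W=cloud(d,c); X=W.reshape(-1,3);X=X[~np.isnan(X[:,0])]
B=inbox(X); 
k=(X[:,2]>.137)&(X[:,2]<.155)&(np.abs(B[:,0]+.035)<.03)&(np.abs(B[:,1])<.038)
print(k.sum(),B[k].mean(0),B[k].min(0),B[k].max(0),X[k,2].max())
go(box(-.035,0,.139),70.1,True)
```

```text
1532 [-0.03621563  0.00171621] [-0.04310009 -0.03796702] [-0.02944699  0.03798535] 0.14397185036420426
d [ -0.4   3.3 108.1] mm spin -0.1 | tcp [0.4522 0.2855 0.2285] yaw 70.0 j6 -0.87 clk 22.6 F [-0.   0.5 -0.2] gw 0.749 tilt 1.62
```

View pics/w8.png

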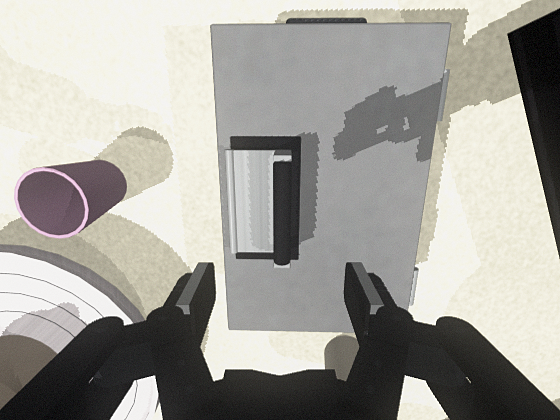

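The black bar runs from (283,160) to (283,265), aligned with the jaws and centred. I'll lower and grip it.

Emit:
step_arm --deltas '[[[0,0.001,0.025,0],[0,0.002,0.05,0],[0,0.002,0.075,0],[0,0.003,0.095,0],[0,0.003,0.106,0],[0,0.003,0.107,0],[0,0.003,0.107,0],[0,0.003,0.107,0],[0,0.003,0.107,0],[0,0.003,0.107,0]]]'

```text
clock: 23.85
tcp_pos: [0.4523, 0.2856, 0.1217]
tcp_rot: [0.173, 0.985, -0.014, -0.002]
force: [0.8, -0.9, 0.9]
gripper_width: 0.75
```

Emit:
step_arm --deltas '[[[0,0,0,0],[0,0,0,0],[0,0,0,0],[0,0,0,0],[0,0,0,0],[0,0,0,0],[0,0,0,0],[0,0,0,0],[0,0,0,0],[0,0,0,0]]]' --grip 1 --grip_force 40

```text
clock: 25.1
tcp_pos: [0.452, 0.2848, 0.1217]
tcp_rot: [0.173, 0.985, -0.015, -0.003]
force: [-2.4, -4.4, 4.5]
gripper_width: 0.145
```

```bash
cat >> h.py <<'E'
def lidpath(th,ph,bar0=(-.035,.136)):
    """bar position (box x, z) for lid angle th, paddle ph"""
    H=np.array([.09,.0885]); Pv=np.array([-.080,.106])
    r=lambda v,a: np.array([v[0]*np.cos(a)+v[1]*np.sin(a), -v[0]*np.sin(a)+v[1]*np.cos(a)])
    # clockwise in (x,z) seen: lid latch side goes up => point at -x rises
    b=np.array(bar0)-Pv; rr=lambda v,a: np.array([v[0]*np.cos(a)-v[1]*np.sin(a), v[0]*np.sin(a)+v[1]*np.cos(a)])
    p=Pv+rr(b,ph)            # paddle lifts: up and towards -x
    return H+r(p-H,th)
def lidmoves(seq):
    s=ctrl.sense(); Rm=R.from_quat(s['tcp_rot']).as_matrix()
    g=s['tcp_pos']-Rm[:,2]*ctrl.tcp_to_grasp
    b=inbox(g); print('grasp box x,y,z',b,g[2])
    for (t0,p0),(th,ph) in [(seq[0],q) for q in seq[1:]]:
        dl=lidpath(th,ph)-lidpath(t0,p0)
        w=np.r_[BX*dl[0],dl[1]]
        print(th,ph,(Rm.T@w).round(4))
E
python3 - <<'E'
from h import *
print(ctrl.sense()['force'],ctrl.sense()['gripper_width'])
lidmoves([(0,0)]+[(0,.1),(0,.2),(0,.3),(0,.4),(0,.45),(.05,.45),(.1,.45),(.15,.45),(.2,.45),(.25,.45),(.3,.45)])
E
```

```text
[-2.38121936 -4.42913445  4.52843884] 0.1445626596361425
grasp box x,y,z [-0.0359181   0.00030767] 0.14037812732043436
0 0.1 [-0.     -0.0033 -0.0042]
0 0.2 [-0.     -0.0071 -0.0081]
0 0.3 [-0.     -0.0112 -0.0116]
0 0.4 [-0.     -0.0157 -0.0147]
0 0.45 [-0.     -0.018  -0.0161]
0.05 0.45 [-0.     -0.0148 -0.0232]
0.1 0.45 [-0.     -0.0113 -0.0302]
0.15 0.45 [-0.     -0.0075 -0.037 ]
0.2 0.45 [-0.     -0.0033 -0.0435]
0.25 0.45 [ 0.      0.0013 -0.0499]
0.3 0.45 [ 0.      0.0061 -0.0561]
```

Emit:
step_arm --deltas '[[[0,-0.0033,-0.0042,0],[0,-0.0071,-0.0081,0],[0,-0.0112,-0.0116,0],[0,-0.0157,-0.0147,0],[0,-0.018,-0.017,0],[0,-0.018,-0.018,0],[0,-0.0165,-0.021,0],[0,-0.0148,-0.0242,0],[0,-0.0113,-0.0312,0],[0,-0.0075,-0.038,0]]]'

```text
clock: 26.35
tcp_pos: [0.449, 0.2771, 0.1596]
tcp_rot: [0.173, 0.985, -0.017, -0.004]
force: [0.8, -7.5, -6.7]
gripper_width: 0.148
```

Run:
```python
from h import *
print(ctrl.sense()['force'],ctrl.sense()['gripper_width'])
lidmoves([(0.15,.45)]+[(t,.45) for t in [.2,.25,.3,.35,.4,.45,.5,.55,.6,.65]])
p,_,_=snap('scene','s9.png')
```

```text
[ 0.79702719 -7.49126397 -6.68272928] 0.14750293885769777
grasp box x,y,z [-0.04403112  0.00045985] 0.1782824127385991
0.2 0.45 [ 0.      0.0042 -0.0066]
0.25 0.45 [ 0.      0.0087 -0.013 ]
0.3 0.45 [ 0.      0.0135 -0.0192]
0.35 0.45 [ 0.      0.0186 -0.0251]
0.4 0.45 [ 0.0001  0.024  -0.0307]
0.45 0.45 [ 0.0001  0.0296 -0.0361]
0.5 0.45 [ 0.0001  0.0356 -0.0412]
0.55 0.45 [ 0.0001  0.0418 -0.046 ]
0.6 0.45 [ 0.0001  0.0482 -0.0504]
0.65 0.45 [ 0.0001  0.0548 -0.0546]
```

View pics/s9.png

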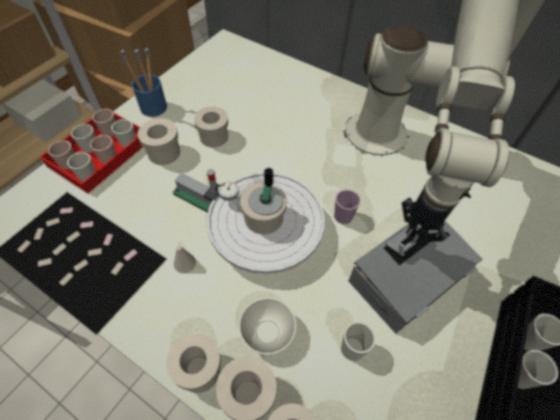

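Emit:
step_arm --deltas '[[[0,0.0042,-0.0066,0],[0,0.0087,-0.013,0],[0,0.0135,-0.0192,0],[0,0.0186,-0.0251,0],[0,0.024,-0.0307,0],[0,0.0296,-0.0361,0],[0,0.0356,-0.0412,0],[0,0.0418,-0.046,0],[0,0.0482,-0.0504,0],[0,0.0548,-0.0546,0]]]'

```text
clock: 27.65
tcp_pos: [0.468, 0.3292, 0.214]
tcp_rot: [0.173, 0.985, -0.02, -0.004]
force: [-1.6, -9.6, -0.6]
gripper_width: 0.144
```

Run:
```python
from h import *
print(lidpath(.65,.45))
lidmoves([(0.65,.45)]+[(t,.45) for t in [.7,.75,.8,.85,.9,.95,1.,1.05,1.1,1.15]])
```

```text
[0.01531959 0.22577503]
grasp box x,y,z [0.01143532 0.00034573] 0.2326633736941907
0.7 0.45 [ 0.      0.0068 -0.0038]
0.75 0.45 [ 0.      0.0138 -0.0073]
0.8 0.45 [ 0.      0.021  -0.0105]
0.85 0.45 [ 0.      0.0283 -0.0132]
0.9 0.45 [ 0.0001  0.0357 -0.0156]
0.95 0.45 [ 0.0001  0.0432 -0.0177]
1.0 0.45 [ 0.0001  0.0509 -0.0193]
1.05 0.45 [ 0.0001  0.0586 -0.0206]
1.1 0.45 [ 0.0001  0.0663 -0.0215]
1.15 0.45 [ 0.0001  0.0741 -0.022 ]
```

Emit:
step_arm --deltas '[[[0,0.007,-0.0038,0],[0,0.014,-0.0073,0],[0,0.022,-0.0105,0],[0,0.03,-0.0132,0],[0,0.038,-0.0156,0],[0,0.046,-0.0177,0],[0,0.054,-0.0193,0],[0,0.062,-0.0206,0],[0,0.07,-0.0215,0],[0,0.077,-0.022,0]]]'

```text
clock: 28.9
tcp_pos: [0.4943, 0.4017, 0.2355]
tcp_rot: [0.173, 0.985, -0.021, -0.004]
force: [-1.6, -6.6, 4.1]
gripper_width: 0.14
```

Run:
```python
from h import *
print(lidpath(1.15,.45))
lidmoves([(1.15,.45)]+[(t,.45) for t in [1.2,1.25,1.3,1.35,1.4,1.45,1.5,1.55]])
snap('scene','s10.png')
```

```text
[0.09027493 0.24477387]
grasp box x,y,z [0.08859467 0.00028483] 0.25416333679608927
1.2 0.45 [ 0.      0.0078 -0.0001]
1.25 0.45 [0.     0.0156 0.0001]
1.3 0.45 [0.     0.0234 0.0008]
1.35 0.45 [0.     0.0311 0.0018]
1.4 0.45 [0.     0.0388 0.0033]
1.45 0.45 [0.     0.0464 0.0051]
1.5 0.45 [0.     0.0539 0.0073]
1.55 0.45 [0.     0.0613 0.0098]
```

View pics/s10.png

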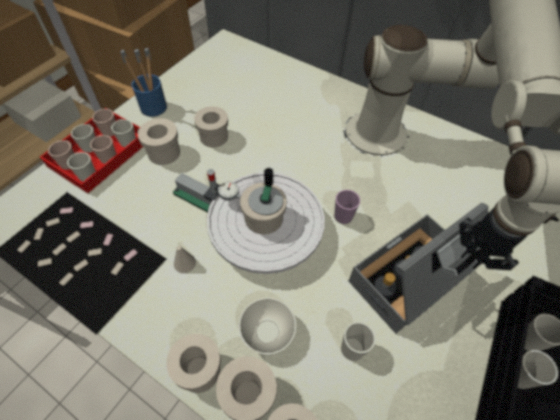

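The lid is about 65° open and a weight's brass knob shows at (390,283). I'll keep opening to about 1.5 rad.

Emit:
step_arm --deltas '[[[0,0.008,0.001,0],[0,0.016,0.002,0],[0,0.024,0.003,0],[0,0.032,0.0045,0],[0,0.04,0.006,0],[0,0.048,0.008,0],[0,0.054,0.0105,0],[0,0.06,0.013,0],[0,0.06,0.013,0],[0,0.06,0.013,0]]]'

```text
clock: 30.2
tcp_pos: [0.5152, 0.4592, 0.2206]
tcp_rot: [0.173, 0.985, -0.019, -0.004]
force: [1.0, 2.0, 3.9]
gripper_width: 0.139
```

Emit:
step_arm --deltas '[[[0,0,0,0],[0,0,0,0],[0,0,0,0],[0,0,-0.02,0],[0,0,-0.05,0],[0,0,-0.09,0],[0,0,-0.12,0],[0,0,-0.15,0],[0,0,-0.15,0],[0,0,-0.15,0]]]' --grip 0.2

```text
clock: 31.45
tcp_pos: [0.5171, 0.4645, 0.3699]
tcp_rot: [0.173, 0.985, -0.019, -0.004]
force: [0.6, -0.4, -0.3]
gripper_width: 0.398
```

Run:
```python
from h import *
p,d,c=snap('top','t11.png'); np.save('W.npy',cloud(d,c)); print(needle(p)); snap('wrist','w11.png');snap('scene','s11.png')
cv2.imwrite('pics/t11c.png',cv2.resize(p[180:330,60:220,::-1],None,fx=4,fy=4,interpolation=cv2.INTER_CUBIC))
go([.45,.30,.30])
```

```text
[(np.int32(296), array([343.27, 220.41]), ((38.23826599121094, 20.391469955444336), (4.896860122680664, 1.6898674964904785), 57.2647705078125)), (np.int32(496), array([327.3 , 224.65]), ((22.33073616027832, 24.703433990478516), (6.374512672424316, 1.5853954553604126), 70.20112609863281))]
d [   6.6 -174.3   75.9] mm spin 0 | tcp [0.5167 0.4643 0.3687] yaw 70.1 j6 -0.66 clk 31.6 F [ 0.  -0.7  0.2] gw 0.399 tilt 2.36
```

View pics/t11c.png

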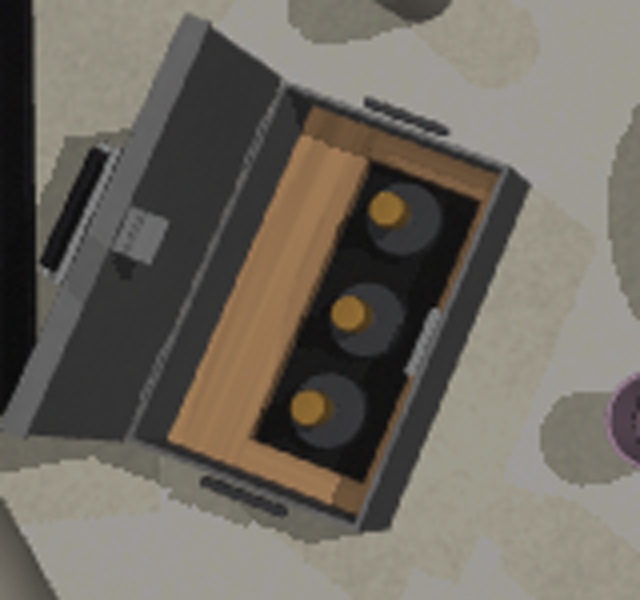

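View pics/s11.png

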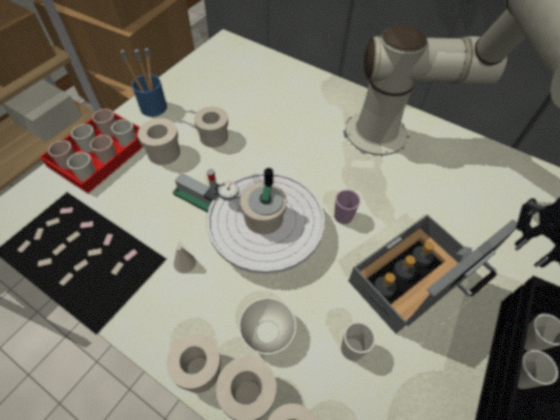

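Three weights stand upright in the bay, with knobs at crop positions (386,209), (350,313) and (309,407). The lid is upright and the needle has not moved.

```bash
cat >> h.py <<'E'
def knobs(p,d,c,zlo=.06,zhi=.10,near=(.4647,.319),r=.17):
    W=cloud(d,c); hsv=cv2.cvtColor(p,cv2.COLOR_RGB2HSV)
    m=(W[...,2]>zlo)&(W[...,2]<zhi)&(hsv[...,1]>130)&(hsv[...,0]>8)&(hsv[...,0]<30)&(np.hypot(W[...,0]-near[0],W[...,1]-near[1])<r)
    n,l,st,ce=cv2.connectedComponentsWithStats(cv2.morphologyEx(m.astype(np.uint8),cv2.MORPH_OPEN,np.ones((3,3))))
    for i in range(1,n):
        if st[i,4]<15: continue
        q=W[l==i]; zt=np.percentile(q[:,2],90); q=q[q[:,2]>zt-.006]
        print(st[i,4],ce[i].round(1),'top',zt.round(4),'xy',((q.max(0)+q.min(0))/2)[:2].round(4),q.mean(0)[:2].round(4),'ext',(q.max(0)-q.min(0)).round(3),'box',inbox(q.mean(0)).round(3))
def whirl(P): # whirler frame xy
    y=np.array([np.cos(np.radians(92.6)),np.sin(np.radians(92.6))]); x=np.array([y[1],-y[0]]); v=np.asarray(P)[:2]-AX; return np.array([v@x,v@y])
def whirl2w(x,y):
    yy=np.array([np.cos(np.radians(92.6)),np.sin(np.radians(92.6))]); xx=np.array([yy[1],-yy[0]]); return AX+xx*x+yy*y
E
python3 - <<'E'
from h import *
knobs(*snap('top'))
for q in [(156.5,232.2),(147.5,258.2),(137.2,281.7)]: print(onplane(*q,.08,cam('top')))
for q in [(-.070,.088),(0,.115),(.07,.088)]: print(q,whirl2w(*q))
E
```

```text
63 [157.  232.1] top 0.0838 xy [0.5344 0.2763] [0.5344 0.2769] ext [0.021 0.02  0.008] box [-0.016 -0.08 ]
64 [147.7 258.1] top 0.0836 xy [0.4567 0.2977] [0.4563 0.2991] ext [0.023 0.022 0.009] box [-0.022  0.001]
68 [137.5 281.5] top 0.0834 xy [0.3889 0.3241] [0.3895 0.3246] ext [0.02  0.022 0.011] box [-0.02   0.073]
[0.53237197 0.27621865 0.08      ]
[0.45613723 0.29794597 0.08      ]
[0.38829591 0.32348076 0.08      ]
(-0.07, 0.088) [ 0.48658012 -0.005466  ]
(0, 0.115) [0.55528326 0.02468162]
(0.07, 0.088) [0.626436   0.00088482]
```

Run:
```python
from h import *
go([.5335,.2765,.20],70.1); go([.5335,.2765,.066],70.1,True)
```

```text
d [ -80.  -163.9  175.5] mm spin -0.0 | tcp [0.5168 0.4644 0.3688] yaw 70.1 j6 -0.66 clk 31.6 F [ 0.4 -0.3 -0.5] gw 0.401 tilt 2.35
d [ -80.3 -158.4  328.1] mm spin -0.0 | tcp [0.5168 0.4644 0.3688] yaw 70.1 j6 -0.66 clk 31.6 F [ 0.4 -0.3 -0.5] gw 0.401 tilt 2.35
```

Emit:
step_arm --deltas '[[[-0.025,-0.05,0,0],[-0.05,-0.1,0,0],[-0.075,-0.15,0,0],[-0.08,-0.165,0.02,0],[-0.08,-0.164,0.07,0],[-0.08,-0.164,0.12,0],[-0.08,-0.164,0.16,0],[-0.08,-0.164,0.175,0],[-0.08,-0.164,0.175,0],[-0.08,-0.164,0.175,0]]]' --grip -0.4

```text
clock: 32.9
tcp_pos: [0.5347, 0.2769, 0.2028]
tcp_rot: [0.173, 0.985, -0.019, -0.003]
force: [-0.4, 0.3, 1.0]
gripper_width: 0.7
```

Run:
```python
from h import *
w=snap('wrist','w12.png'); knobs(*w)
go([.5335,.2765,.066],70.1,True)
```

```text
750 [280.1  11.2] top 0.0802 xy [0.3911 0.325 ] [0.3926 0.3236] ext [0.018 0.025 0.008] box [-0.02   0.069]
779 [279.2 104.5] top 0.0802 xy [0.4554 0.3001] [0.4553 0.3003] ext [0.025 0.025 0.007] box [-0.021  0.002]
696 [284.4 196.9] top 0.08 xy [0.5314 0.2773] [0.5308 0.2777] ext [0.025 0.025 0.007] box [-0.016 -0.076]
d [  1.2   4.5 155.6] mm spin -0.0 | tcp [0.5348 0.2769 0.2029] yaw 70.1 j6 -0.92 clk 33.0 F [ 0.5 -0.   0.1] gw 0.697 tilt 2.21
```

View pics/w12.png

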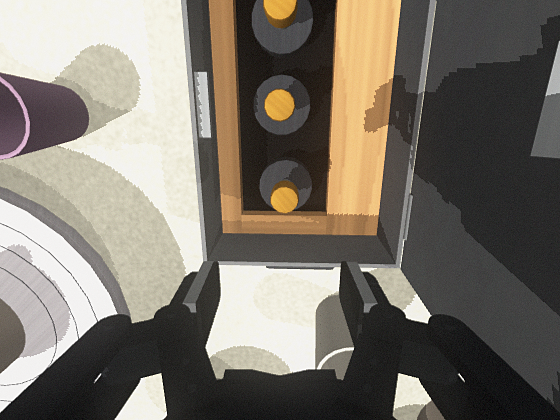

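The wrist view confirms the near weight's knob at (284,197), upright and reachable.

Emit:
step_arm --deltas '[[[0.003,0.001,0.03,0],[0.003,0.002,0.06,0],[0.003,0.003,0.09,0],[0.003,0.004,0.12,0],[0.003,0.0045,0.145,0],[0.003,0.0045,0.155,0],[0.003,0.0045,0.155,0],[0.003,0.0045,0.155,0],[0.003,0.0045,0.155,0],[0.003,0.0045,0.155,0]]]'

```text
clock: 34.2
tcp_pos: [0.5321, 0.2766, 0.0486]
tcp_rot: [0.173, 0.985, -0.019, -0.002]
force: [0.7, -0.1, 0.2]
gripper_width: 0.702
```

Emit:
step_arm --deltas '[[[0,0,0,0],[0,0,0,0],[0,0,0,0],[0,0,0,0],[0,0,0,0],[0,0,0,0],[0,0,0,0],[0,0,0,0],[0,0,-0.01,0],[0,0,-0.02,0]]]' --grip 1 --grip_force 80

```text
clock: 35.45
tcp_pos: [0.5313, 0.2769, 0.068]
tcp_rot: [0.173, 0.985, -0.019, -0.003]
force: [-0.6, 0.4, -3.6]
gripper_width: 0.28
```

Run:
```python
from h import *
go(box(-.016,-.078,.20),70.1,True)
go([.6264,.001,.20],70.1,True)
```

```text
d [  -1.1   -4.3 -113.3] mm spin -0.0 | tcp [0.5313 0.2769 0.068 ] yaw 70.1 j6 -0.91 clk 35.5 F [-0.6  0.4 -3.6] gw 0.28 tilt 2.26
d [-183.4 -232.1 -104.2] mm spin -0.0 | tcp [0.5313 0.2769 0.068 ] yaw 70.1 j6 -0.91 clk 35.5 F [-0.6  0.4 -3.6] gw 0.28 tilt 2.26
```

Emit:
step_arm --deltas '[[[0,-0.001,-0.04,0],[0,-0.003,-0.08,0],[0,-0.004,-0.112,0],[-0.025,-0.034,-0.112,0],[-0.055,-0.074,-0.112,0],[-0.09,-0.116,-0.112,0],[-0.125,-0.158,-0.112,0],[-0.155,-0.195,-0.11,0],[-0.175,-0.222,-0.107,0],[-0.183,-0.232,-0.104,0]]]'

```text
clock: 36.7
tcp_pos: [0.6258, -0.0015, 0.1809]
tcp_rot: [0.174, 0.985, -0.02, -0.004]
force: [-0.4, 0.2, -3.7]
gripper_width: 0.278
```

Run:
```python
from h import *
go([.6264,.001,.132],70.1,True)
```

```text
d [ 0.3  4.5 67.5] mm spin -0.1 | tcp [ 0.6258 -0.0015  0.1809] yaw 70.0 j6 -1.39 clk 36.7 F [-0.4  0.2 -3.7] gw 0.278 tilt 2.29
```

Emit:
step_arm --deltas '[[[0,0.001,0.015,0],[0,0.002,0.03,0],[0,0.003,0.045,0],[0,0.004,0.055,0],[0,0.0045,0.06,0],[0,0.0045,0.062,0],[0,0.0045,0.064,0],[0,0.0045,0.065,0],[0,0.0045,0.066,0],[0,0.0045,0.066,0]]]'

```text
clock: 37.95
tcp_pos: [0.6268, 0.0002, 0.1155]
tcp_rot: [0.174, 0.985, -0.02, -0.003]
force: [-0.7, -0.4, -1.0]
gripper_width: 0.28
```

Emit:
step_arm --deltas '[[[0,0,0,0],[0,0,0,0],[0,0,0,0],[0,0,0,0],[0,0,-0.005,0],[0,0,-0.03,0],[0,0,-0.06,0],[0,0,-0.09,0],[0,0,-0.12,0],[0,0,-0.13,0]]]' --grip -0.15

```text
clock: 39.2
tcp_pos: [0.6296, 0.005, 0.2482]
tcp_rot: [0.174, 0.985, -0.02, -0.001]
force: [0.4, -0.1, -0.2]
gripper_width: 0.569
```

Run:
```python
from h import *
w=snap('wrist','w13.png'); knobs(*w,zlo=.12,zhi=.17,near=AX,r=.2)
t=snap('top','t13.png'); print(needle(t[0])); knobs(*t)
go([.4558,.2993,.20],70.1); go([.4558,.2993,.066],70.1,True)
```

```text
629 [277.3 207. ] top 0.146 xy [ 6.257e-01 -2.000e-04] [6.256e-01 2.000e-04] ext [0.024 0.025 0.006] box [-0.245 -0.26 ]
[(np.int32(336), array([343.27, 220.34]), ((38.21615982055664, 20.28617286682129), (5.163069248199463, 1.8355035781860352), 58.73627471923828)), (np.int32(522), array([327.31, 224.67]), ((22.321584701538086, 24.727624893188477), (6.483150005340576, 1.603750467300415), 70.90650939941406))]
71 [147.5 258.2] top 0.084 xy [0.4565 0.3005] [0.4562 0.2997] ext [0.023 0.021 0.009] box [-0.021  0.001]
68 [137.5 281.5] top 0.084 xy [0.3889 0.3242] [0.3887 0.3248] ext [0.02  0.024 0.011] box [-0.02   0.073]
d [263.7 218.7  37.2] mm spin -0.2 | tcp [0.629  0.005  0.2465] yaw 69.9 j6 -1.38 clk 39.3 F [-0.8 -0.   0.1] gw 0.575 tilt 2.26
d [264.1 224.  189.8] mm spin -0.2 | tcp [0.629  0.005  0.2465] yaw 69.9 j6 -1.38 clk 39.3 F [-0.8 -0.   0.1] gw 0.575 tilt 2.26
```

View pics/t13.png

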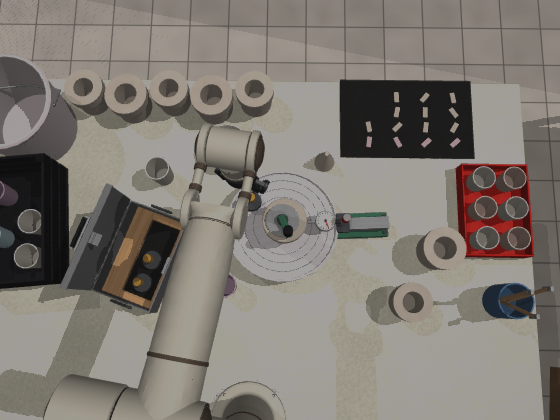

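The first weight is on the head at (0.626, 0.000) with its top at 146 mm, which is correct. Now the second.

Emit:
step_arm --deltas '[[[0.04,0.034,0,0],[0.085,0.072,0,0],[0.13,0.109,0,0],[0.175,0.147,0,0],[0.22,0.184,0,0],[0.25,0.209,0.01,0],[0.264,0.221,0.03,0],[0.264,0.221,0.06,0],[0.264,0.222,0.09,0],[0.264,0.222,0.11,0]]]' --grip -0.4

```text
clock: 40.55
tcp_pos: [0.4538, 0.2989, 0.1235]
tcp_rot: [0.174, 0.985, -0.021, -0.004]
force: [-0.3, -0.2, 0.1]
gripper_width: 0.698
```

Run:
```python
from h import *
go([.4558,.2993,.067],70.1,True)
```

```text
d [-1.8  3.5 75.2] mm spin -0.1 | tcp [0.4538 0.2989 0.1235] yaw 70.0 j6 -0.83 clk 40.5 F [-0.3 -0.2  0.1] gw 0.698 tilt 2.46
```

Emit:
step_arm --deltas '[[[-0.002,0.001,0.02,0],[-0.002,0.002,0.04,0],[-0.002,0.003,0.06,0],[-0.002,0.0035,0.072,0],[-0.002,0.0035,0.075,0],[-0.002,0.0035,0.075,0],[-0.002,0.0035,0.075,0],[-0.002,0.0035,0.075,0],[-0.002,0.0035,0.075,0],[-0.002,0.0035,0.075,0]]]'

```text
clock: 41.8
tcp_pos: [0.4558, 0.2986, 0.0486]
tcp_rot: [0.174, 0.985, -0.021, -0.004]
force: [0.4, -0.6, 0.0]
gripper_width: 0.698
```

Emit:
step_arm --deltas '[[[0,0,0,0],[0,0,0,0],[0,0,0,0],[0,0,0,0],[0,0,0,0],[0,0,0,0],[0,0,0,0],[0,0,0,0],[0,0,-0.01,0],[0,0,-0.02,0]]]' --grip 1 --grip_force 80

```text
clock: 43.05
tcp_pos: [0.4546, 0.2984, 0.0675]
tcp_rot: [0.174, 0.985, -0.022, -0.006]
force: [-0.5, 0.2, -5.1]
gripper_width: 0.285
```

Run:
```python
from h import *
go([.4558,.2993,.20],70.1,True)
go([.5553,.0247,.20],70.1,True)
```

```text
d [  -0.4   -4.8 -113.7] mm spin -0.1 | tcp [0.4546 0.2984 0.0675] yaw 70.0 j6 -0.83 clk 43.0 F [-0.5  0.2 -5.1] gw 0.285 tilt 2.63
d [-187.9 -228.5 -104. ] mm spin -0.1 | tcp [0.4546 0.2984 0.0675] yaw 70.0 j6 -0.83 clk 43.0 F [-0.5  0.2 -5.1] gw 0.285 tilt 2.63
```

Emit:
step_arm --deltas '[[[0,-0.001,-0.04,0],[0,-0.003,-0.08,0],[0,-0.004,-0.113,0],[-0.025,-0.034,-0.113,0],[-0.055,-0.074,-0.113,0],[-0.09,-0.116,-0.113,0],[-0.125,-0.156,-0.112,0],[-0.157,-0.192,-0.11,0],[-0.178,-0.218,-0.107,0],[-0.188,-0.2285,-0.104,0]]]'

```text
clock: 44.3
tcp_pos: [0.5548, 0.022, 0.1809]
tcp_rot: [0.175, 0.984, -0.023, -0.006]
force: [0.6, 0.3, -6.0]
gripper_width: 0.28
```

Run:
```python
from h import *
go([.5553,.0247,.1335],70.1,True)
```

```text
d [ 0.2  5.  65.9] mm spin -0.3 | tcp [0.5548 0.022  0.1809] yaw 69.8 j6 -1.36 clk 44.3 F [ 0.6  0.3 -6. ] gw 0.28 tilt 2.69
```

Emit:
step_arm --deltas '[[[0,0.001,0.015,0],[0,0.002,0.03,0],[0,0.003,0.045,0],[0,0.004,0.055,0],[0,0.005,0.06,0],[0,0.005,0.062,0],[0,0.005,0.064,0],[0,0.005,0.065,0],[0,0.005,0.066,0],[0,0.005,0.066,0]]]'

```text
clock: 45.55
tcp_pos: [0.5555, 0.0237, 0.1152]
tcp_rot: [0.175, 0.984, -0.023, -0.006]
force: [-0.3, -0.5, -3.3]
gripper_width: 0.282
```

Emit:
step_arm --deltas '[[[0,0,0,0],[0,0,0,0],[0,0,0,0],[0,0,0,0],[0,0,-0.005,0],[0,0,-0.03,0],[0,0,-0.06,0],[0,0,-0.09,0],[0,0,-0.12,0],[0,0,-0.13,0]]]' --grip -0.15

```text
clock: 46.8
tcp_pos: [0.5591, 0.0292, 0.2476]
tcp_rot: [0.175, 0.984, -0.023, -0.004]
force: [0.3, -0.0, 0.1]
gripper_width: 0.581
```

Run:
```python
from h import *
w=snap('wrist','w14.png'); knobs(*w,zlo=.12,zhi=.17,near=AX,r=.2)
t=snap('top','t14.png'); print(needle(t[0])); knobs(*t)
go([.389,.3245,.15],70.1); go([.389,.3245,.066],70.1,True)
```

```text
671 [277.  205.7] top 0.146 xy [0.5536 0.0241] [0.5533 0.0242] ext [0.024 0.024 0.006] box [-0.247 -0.184]
498 [280.  286.7] top 0.146 xy [6.257e-01 5.000e-04] [6.252e-01 3.000e-04] ext [0.024 0.024 0.007] box [-0.245 -0.259]
[(np.int32(326), array([343.26, 220.34]), ((38.21266555786133, 20.314987182617188), (5.235684394836426, 1.7960479259490967), 59.620872497558594)), (np.int32(504), array([327.31, 224.66]), ((22.31081771850586, 24.71060562133789), (6.374512672424316, 1.6277353763580322), 70.20112609863281))]
68 [137.5 281.5] top 0.0845 xy [0.3889 0.3239] [0.3891 0.3242] ext [0.02  0.022 0.01 ] box [-0.021  0.073]
d [260.8 223.   86.3] mm spin -0.3 | tcp [0.5586 0.0292 0.2461] yaw 69.8 j6 -1.35 clk 46.9 F [ 0.3 -0.3  0.1] gw 0.578 tilt 2.65
d [260.7 226.8 188.9] mm spin -0.3 | tcp [0.5586 0.0292 0.2461] yaw 69.8 j6 -1.35 clk 46.9 F [ 0.3 -0.3  0.1] gw 0.578 tilt 2.65
```

View pics/w14.png

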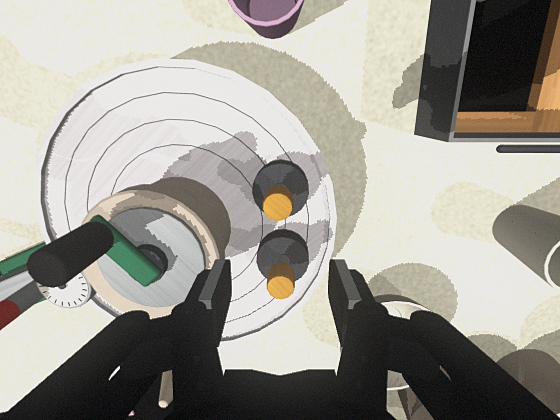

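Both weights stand upright on the head, with knobs at (277,206) and (280,287). Fetching the third.

Emit:
step_arm --deltas '[[[0.04,0.034,0,0],[0.085,0.072,0,0],[0.13,0.112,0,0],[0.175,0.15,0,0],[0.22,0.188,0,0],[0.25,0.214,0.01,0],[0.261,0.223,0.03,0],[0.261,0.223,0.06,0],[0.261,0.224,0.09,0],[0.261,0.224,0.11,0]]]' --grip -0.4

```text
clock: 48.15
tcp_pos: [0.3868, 0.3236, 0.1229]
tcp_rot: [0.175, 0.984, -0.024, -0.007]
force: [0.0, 0.1, -0.3]
gripper_width: 0.697
```

Run:
```python
from h import *
go([.389,.324,.067],70.1,True)
```

```text
d [-2.2  4.  74.4] mm spin -0.2 | tcp [0.3868 0.3236 0.1229] yaw 69.9 j6 -0.73 clk 48.1 F [ 0.   0.1 -0.3] gw 0.697 tilt 2.87
```

Emit:
step_arm --deltas '[[[-0.002,0.001,0.02,0],[-0.002,0.002,0.04,0],[-0.002,0.003,0.06,0],[-0.002,0.004,0.072,0],[-0.002,0.004,0.075,0],[-0.002,0.004,0.075,0],[-0.002,0.004,0.075,0],[-0.002,0.004,0.075,0],[-0.002,0.004,0.075,0],[-0.002,0.004,0.075,0]]]'

```text
clock: 49.4
tcp_pos: [0.3885, 0.3233, 0.0479]
tcp_rot: [0.175, 0.984, -0.024, -0.007]
force: [0.4, 0.4, -0.7]
gripper_width: 0.695
```

Emit:
step_arm --deltas '[[[0,0,0,0],[0,0,0,0],[0,0,0,0],[0,0,0,0],[0,0,0,0],[0,0,0,0],[0,0,0,0],[0,0,0,0],[0,0,-0.01,0],[0,0,-0.02,0]]]' --grip 1 --grip_force 80

```text
clock: 50.65
tcp_pos: [0.3873, 0.3228, 0.0668]
tcp_rot: [0.175, 0.984, -0.026, -0.008]
force: [0.5, -0.1, -6.3]
gripper_width: 0.281
```

Run:
```python
from h import *
go([.389,.324,.21],70.1,True)
go([.4866,-.0055,.20],70.1,True)
```

```text
d [-1.000e-01 -6.000e+00 -1.244e+02] mm spin -0.2 | tcp [0.3873 0.3228 0.0668] yaw 69.9 j6 -0.73 clk 50.6 F [ 0.5 -0.1 -6.3] gw 0.281 tilt 3.1
d [-205.3 -280.9 -101.1] mm spin -0.2 | tcp [0.3873 0.3228 0.0668] yaw 69.9 j6 -0.73 clk 50.6 F [ 0.5 -0.1 -6.3] gw 0.281 tilt 3.1
```

Emit:
step_arm --deltas '[[[0,-0.002,-0.04,0],[0,-0.004,-0.08,0],[-0.005,-0.01,-0.118,0],[-0.03,-0.045,-0.122,0],[-0.06,-0.087,-0.12,0],[-0.095,-0.13,-0.118,0],[-0.13,-0.175,-0.114,0],[-0.162,-0.22,-0.11,0],[-0.188,-0.258,-0.105,0],[-0.205,-0.281,-0.101,0]]]'

```text
clock: 51.9
tcp_pos: [0.485, -0.0087, 0.1806]
tcp_rot: [0.176, 0.984, -0.026, -0.009]
force: [0.3, 0.3, -5.7]
gripper_width: 0.282
```

Run:
```python
from h import *
go([.4866,-.0055,.1335],70.1,True)
```

```text
d [-0.9  6.2 65.6] mm spin -0.3 | tcp [ 0.485  -0.0087  0.1806] yaw 69.8 j6 -1.43 clk 51.9 F [ 0.3  0.3 -5.7] gw 0.282 tilt 3.19
```

Emit:
step_arm --deltas '[[[0,0.001,0.015,0],[0,0.003,0.03,0],[0,0.004,0.045,0],[-0.001,0.005,0.055,0],[-0.001,0.006,0.06,0],[-0.001,0.006,0.062,0],[-0.001,0.006,0.064,0],[-0.001,0.006,0.065,0],[-0.001,0.006,0.066,0],[-0.001,0.006,0.066,0]]]'

```text
clock: 53.15
tcp_pos: [0.4864, -0.0068, 0.1148]
tcp_rot: [0.176, 0.984, -0.026, -0.009]
force: [-0.0, -0.6, -3.7]
gripper_width: 0.278
```

Emit:
step_arm --deltas '[[[0,0,0,0],[0,0,0,0],[0,0,0,0],[0,0,0,0],[0,0,-0.005,0],[0,0,-0.03,0],[0,0,-0.06,0],[0,0,-0.09,0],[0,0,-0.12,0],[0,0,-0.15,0]]]' --grip -0.15

```text
clock: 54.4
tcp_pos: [0.4904, 0.0006, 0.2659]
tcp_rot: [0.176, 0.984, -0.026, -0.009]
force: [0.1, -0.7, 0.1]
gripper_width: 0.575
```

Run:
```python
from h import *
w=snap('wrist','w15.png'); knobs(*w,zlo=.12,zhi=.17,near=AX,r=.2)
t=snap('top','t15.png'); print(needle(t[0]))
W=cloud(t[1],t[2]);X=W.reshape(-1,3);X=X[~np.isnan(X[:,0])];B=inbox(X)
k=(X[:,2]>.15)&(np.abs(B[:,1])<.15)&(B[:,0]>.0)&(B[:,0]<.2)
for z in np.arange(.16,.30,.02):
    m=k&(np.abs(X[:,2]-z)<.008); 
    if m.any(): print(z,m.sum(),np.percentile(B[m,0],[2,50,98]).round(3))
go(box(.09,0,.35))
```

```text
568 [277.2 200.9] top 0.1461 xy [ 0.4844 -0.0063] [ 0.484  -0.0063] ext [0.024 0.024 0.006] box [-0.299 -0.129]
392 [332.1 254.1] top 0.1457 xy [0.5515 0.024 ] [0.5494 0.0237] ext [0.02  0.024 0.007] box [-0.249 -0.18 ]
254 [328.9 328.2] top 0.1458 xy [ 0.6257 -0.0043] [ 0.6247 -0.0036] ext [0.024 0.015 0.007] box [-0.249 -0.26 ]
[(np.int32(330), array([343.27, 220.33]), ((38.24498748779297, 20.29322052001953), (5.121092796325684, 1.793527364730835), 58.73626708984375)), (np.int32(505), array([327.31, 224.65]), ((22.305240631103516, 24.695114135742188), (6.407444000244141, 1.6277353763580322), 70.20112609863281))]
0.16 241 [0.089 0.091 0.197]
0.18 223 [0.089 0.091 0.093]
0.19999999999999998 226 [0.089 0.091 0.093]
0.21999999999999997 407 [0.089 0.092 0.142]
0.23999999999999996 201 [0.089 0.09  0.093]
0.25999999999999995 244 [0.062 0.086 0.111]
0.2799999999999999 432 [0.08  0.089 0.098]
d [ 137.1  374.5 -101.4] mm spin 0 | tcp [4.925e-01 2.000e-04 2.688e-01] yaw 69.7 j6 -1.42 clk 54.5 F [ 0.4 -0.6  0.6] gw 0.574 tilt 3.09
```

View pics/w15.png

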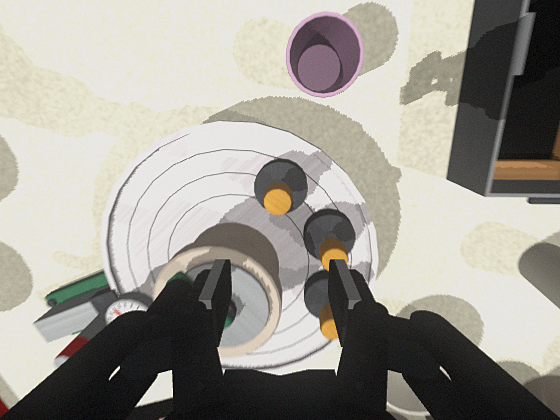

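All three weights stand upright on the head, and the lid is vertical (inner face at box x = 0.09). Next I'll push the lid shut from behind with closed fingers, at y = +75 mm to stay clear of the paddle.

Run:
```python
from h import *
go(box(.155,.075,.36),70.1);go(box(.155,.075,.24),70.1); print(box(.155,.075,.24))
```

```text
d [ 212.6  438.4 -114.8] mm spin -0.4 | tcp [4.925e-01 2.000e-04 2.688e-01] yaw 69.7 j6 -1.42 clk 54.5 F [ 0.4 -0.6  0.6] gw 0.574 tilt 3.09
d [212.5 444.8   5. ] mm spin -0.4 | tcp [4.925e-01 2.000e-04 2.688e-01] yaw 69.7 j6 -1.42 clk 54.5 F [ 0.4 -0.6  0.6] gw 0.574 tilt 3.09
[0.44693722 0.49027313 0.24      ]
```

Emit:
step_arm --deltas '[[[0.0,0.0,-0.05,0],[0.02,0.045,-0.1,0],[0.045,0.095,-0.12,0],[0.07,0.145,-0.12,0],[0.095,0.195,-0.12,0],[0.12,0.245,-0.12,0],[0.145,0.295,-0.12,0],[0.17,0.345,-0.12,0],[0.193,0.395,-0.118,0],[0.213,0.438,-0.115,0]]]' --grip 1 --grip_force 40

```text
clock: 55.75
tcp_pos: [0.4457, 0.4919, 0.3587]
tcp_rot: [0.175, 0.984, -0.027, -0.006]
force: [0.8, -0.8, 0.9]
gripper_width: 0.0
```

Run:
```python
from h import *
go(box(.155,.075,.235),70.1); snap('wrist','w16.png'); snap('top','t16.png')
```

```text
d [ -1.9   5.7 123.6] mm spin -0.3 | tcp [0.4457 0.4919 0.3587] yaw 69.8 j6 -0.56 clk 55.8 F [ 0.8 -0.8  0.9] gw 0.0 tilt 3.16
```

View pics/w16.png

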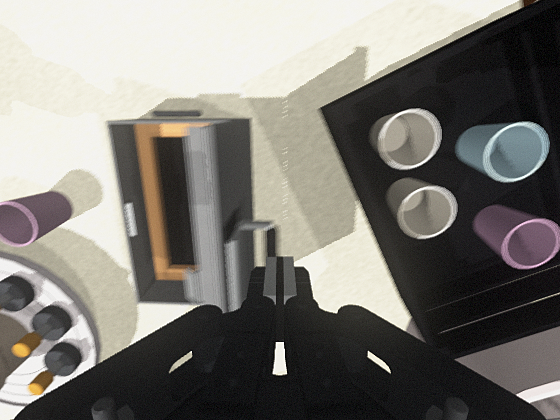

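View pics/t16.png

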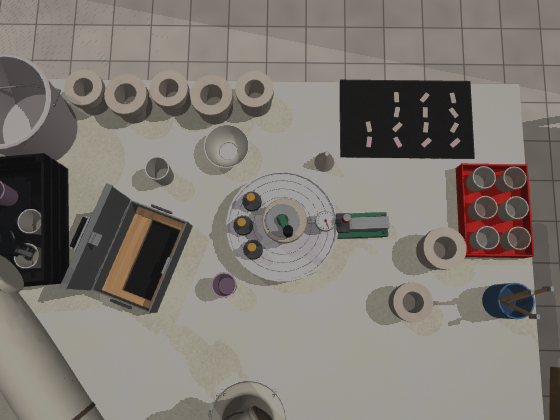

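Emit:
step_arm --deltas '[[[-0.002,0.001,0.025,0],[-0.002,0.002,0.05,0],[-0.002,0.003,0.075,0],[-0.002,0.005,0.1,0],[-0.002,0.006,0.12,0],[-0.002,0.006,0.124,0],[-0.002,0.001,0.124,0],[-0.002,-0.004,0.124,0],[-0.002,-0.009,0.124,0],[-0.002,-0.014,0.124,0]]]'

```text
clock: 57.1
tcp_pos: [0.4386, 0.473, 0.2338]
tcp_rot: [0.174, 0.984, -0.027, -0.007]
force: [0.7, 1.4, -0.6]
gripper_width: 0.003
```

```bash
cat >> h.py <<'E'
def closemoves(ths,r=.165,t=.0105,off=.012,y=.075):
    s=ctrl.sense(); Rm=R.from_quat(s['tcp_rot']).as_matrix(); b=inbox(s['tcp_pos']); print('tcp box',b.round(4),s['tcp_pos'][2].round(4),'F',s['force'].round(1),'clk',s['clock'])
    for th in ths:
        x=.09-r*np.cos(th)+t*np.sin(th)+off*np.sin(th); z=.0885+r*np.sin(th)+t*np.cos(th)
        w=box(x,y,z)-s['tcp_pos']; print(th,(round(x,4),round(z,4)),(Rm.T@w).round(4))
E
python3 - <<'E'
from h import *
closemoves([1.6,1.5,1.4,1.3,1.2,1.1,1.0,.9,.8,.7])
E
```

```text
tcp box [0.1359 0.077 ] 0.2338 F [ 0.7  1.4 -0.6] clk 57.1
1.6 (np.float64(0.1173), np.float64(0.2531)) [-0.0019 -0.0197 -0.0183]
1.5 (np.float64(0.1008), np.float64(0.2538)) [-0.002  -0.0362 -0.0181]
1.4 (np.float64(0.0841), np.float64(0.2529)) [-0.002  -0.0528 -0.0162]
1.3 (np.float64(0.0675), np.float64(0.2503)) [-0.002  -0.0692 -0.0126]
1.2 (np.float64(0.0512), np.float64(0.2461)) [-0.0021 -0.0853 -0.0075]
1.1 (np.float64(0.0352), np.float64(0.2403)) [-0.0021 -0.1009 -0.0009]
1.0 (np.float64(0.0198), np.float64(0.233)) [-0.0022 -0.1159  0.0073]
0.9 (np.float64(0.0051), np.float64(0.2243)) [-0.0023 -0.1301  0.0169]
0.8 (np.float64(-0.0088), np.float64(0.2142)) [-0.0023 -0.1434  0.0277]
0.7 (np.float64(-0.0217), np.float64(0.2028)) [-0.0024 -0.1556  0.0398]
```

Emit:
step_arm --deltas '[[[0,-0.015,0,0],[0,-0.03,0,0],[0,-0.042,0,0],[0,-0.054,0,0],[0,-0.066,0,0],[0,-0.078,0,0],[0,-0.09,0,0],[0,-0.1,0,0],[0,-0.11,0.003,0],[0,-0.118,0.007,0]]]'

```text
clock: 58.35
tcp_pos: [0.398, 0.3612, 0.2333]
tcp_rot: [0.174, 0.984, -0.027, -0.007]
force: [0.6, 1.4, -0.2]
gripper_width: -0.004
```

Run:
```python
from h import *
closemoves([.9,.8,.7,.6,.5,.4,.3,.2,.1,.05,0])
snap('scene','s17.png')
```

```text
tcp box [0.017  0.0771] 0.2333 F [ 0.6  1.4 -0.2] clk 58.35
0.9 (np.float64(0.0051), np.float64(0.2243)) [-0.0021 -0.0114  0.0097]
0.8 (np.float64(-0.0088), np.float64(0.2142)) [-0.0022 -0.0247  0.0206]
0.7 (np.float64(-0.0217), np.float64(0.2028)) [-0.0023 -0.0369  0.0327]
0.6 (np.float64(-0.0335), np.float64(0.1903)) [-0.0024 -0.048   0.0458]
0.5 (np.float64(-0.044), np.float64(0.1768)) [-0.0024 -0.0577  0.0599]
0.4 (np.float64(-0.0532), np.float64(0.1624)) [-0.0025 -0.0661  0.0748]
0.3 (np.float64(-0.061), np.float64(0.1473)) [-0.0026 -0.073   0.0903]
0.2 (np.float64(-0.0672), np.float64(0.1316)) [-0.0026 -0.0784  0.1064]
0.1 (np.float64(-0.0719), np.float64(0.1154)) [-0.0027 -0.0821  0.1228]
0.05 (np.float64(-0.0737), np.float64(0.1072)) [-0.0028 -0.0834  0.131 ]
0 (np.float64(-0.075), np.float64(0.099)) [-0.0028 -0.0843  0.1393]
```

View pics/s17.png

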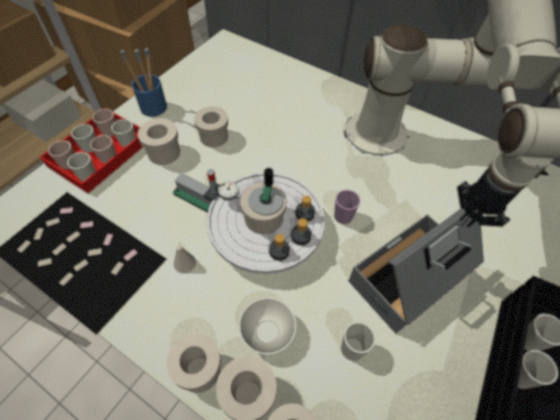

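The lid is following the fingers, now at about 1 rad. Continuing down.

Emit:
step_arm --deltas '[[[-0.001,-0.0114,0.0097,0],[-0.002,-0.0247,0.0206,0],[-0.002,-0.0369,0.0327,0],[-0.002,-0.048,0.0458,0],[-0.002,-0.0577,0.0599,0],[-0.002,-0.0661,0.0748,0],[-0.002,-0.07,0.0825,0],[-0.002,-0.073,0.0903,0],[-0.002,-0.076,0.099,0],[-0.002,-0.0784,0.1064,0]]]'

```text
clock: 59.65
tcp_pos: [0.37, 0.2803, 0.1306]
tcp_rot: [0.174, 0.984, -0.028, -0.007]
force: [0.9, 0.3, 0.3]
gripper_width: -0.0
```

Run:
```python
from h import *
closemoves([.15,.1,.05,0,-.03,-.05])
```

```text
tcp box [-0.0686  0.0758] 0.1306 F [0.9 0.3 0.3] clk 59.65
0.15 (np.float64(-0.0698), np.float64(0.1235)) [-0.0009 -0.0008  0.0071]
0.1 (np.float64(-0.0719), np.float64(0.1154)) [-0.0009 -0.0024  0.0153]
0.05 (np.float64(-0.0737), np.float64(0.1072)) [-0.001  -0.0037  0.0236]
0 (np.float64(-0.075), np.float64(0.099)) [-0.001  -0.0045  0.0319]
-0.03 (np.float64(-0.0756), np.float64(0.094)) [-0.001  -0.0048  0.0369]
-0.05 (np.float64(-0.0759), np.float64(0.0907)) [-0.001  -0.005   0.0402]
```

Emit:
step_arm --deltas '[[[0,-0.001,0.007,0],[0,-0.002,0.015,0],[0,-0.003,0.021,0],[0,-0.004,0.026,0],[0,-0.0045,0.03,0],[0,-0.0045,0.033,0],[0,-0.0045,0.036,0],[0,-0.0045,0.038,0],[0,-0.0045,0.04,0],[0,-0.0045,0.04,0]]]'

```text
clock: 60.9
tcp_pos: [0.3681, 0.2747, 0.0984]
tcp_rot: [0.173, 0.984, -0.029, -0.008]
force: [-24.2, -8.7, 62.9]
gripper_width: -0.005
```

Run:
```python
from h import *
closemoves([0])
```

```text
tcp box [-0.0745  0.0757] 0.0984 F [-24.2  -8.7  62.9] clk 60.9
0 (np.float64(-0.075), np.float64(0.099)) [-0.0007 -0.0005 -0.0005]
```

The lid is pressed fully down (TCP at 98 mm, 63 N). Lifting off to check the latch and everything else.

Emit:
step_arm --deltas '[[[0,0,-0.01,0],[0,0,-0.04,0],[0,0,-0.08,0],[0,0,-0.12,0],[0,0,-0.16,0],[0.03,0,-0.19,0],[0.06,0,-0.2,0],[0.08,0.02,-0.2,0],[0.08,0.04,-0.2,0],[0.08,0.04,-0.2,0]]]'

```text
clock: 62.15
tcp_pos: [0.3114, 0.3508, 0.2953]
tcp_rot: [0.173, 0.985, -0.03, -0.008]
force: [-0.9, -0.6, -0.5]
gripper_width: 0.0
```

Run:
```python
from h import *
t=snap('top','t18.png'); print(needle(t[0])); knobs(*t,zlo=.12,zhi=.17,near=AX,r=.2)
snap('scene','s18.png')
W=cloud(t[1],t[2]);X=W.reshape(-1,3);X=X[~np.isnan(X[:,0])];B=inbox(X)
for lo,hi in [(-.085,-.06),(-.03,0),(.05,.08)]:
    k=(X[:,2]>.05)&(X[:,2]<.2)&(np.abs(np.abs(B[:,1])-.095)<.03)&(B[:,0]>lo)&(B[:,0]<hi); print('lid',lo,k.sum(),np.median(X[k,2]).round(4))
k=(X[:,2]>.134)&(X[:,2]<.19)&(np.abs(B[:,1])<.038)&(np.abs(B[:,0]+.04)<.04)
print('bar',k.sum(),np.median(B[k],0),np.percentile(X[k,2],[50,90]))
cv2.imwrite('pics/t18c.png',cv2.resize(t[0][150:320,80:395,::-1],None,fx=2.5,fy=2.5,interpolation=cv2.INTER_CUBIC))
for th in ['white_cup','lilac_cup','bowl','cone','spare_mould1','spare_mould2']:
    for q in ctrl.outline_of(th,'top')[:3]: print(th,round(q['score'],2),[int(a) for a in q['extent']])
```

```text
[(np.int32(254), array([343.26, 220.43]), ((38.19156265258789, 20.381319046020508), (4.754160404205322, 1.6222727298736572), 57.2647705078125)), (np.int32(481), array([327.3 , 224.64]), ((22.315244674682617, 24.709012985229492), (6.374512672424316, 1.552464246749878), 70.20112609863281))]
60 [250.7 197. ] top 0.1486 xy [6.268e-01 2.000e-04] [6.275e-01 3.000e-04] ext [0.023 0.02  0.007] box [-0.244 -0.262]
68 [241.2 222.2] top 0.1485 xy [0.5552 0.0251] [0.5554 0.0248] ext [0.023 0.022 0.009] box [-0.246 -0.185]
64 [251.6 247. ] top 0.1494 xy [ 0.4857 -0.0062] [ 0.486  -0.0063] ext [0.022 0.02  0.009] box [-0.299 -0.131]
lid -0.085 371 0.1001
lid -0.03 440 0.1
lid 0.05 431 0.1003
bar 140 [-0.03703673 -0.00060232] [0.1422499  0.14650942]
white_cup 0.64 [143, 154, 32, 30]
white_cup 0.21 [387, 282, 44, 38]
lilac_cup 0.82 [212, 272, 26, 27]
bowl 0.8 [204, 123, 44, 43]
cone 0.82 [315, 153, 18, 21]
spare_mould1 0.74 [388, 282, 42, 40]
spare_mould1 0.68 [416, 225, 48, 45]
spare_mould2 0.74 [388, 282, 42, 40]
spare_mould2 0.68 [416, 225, 48, 45]
```

View pics/t18c.png

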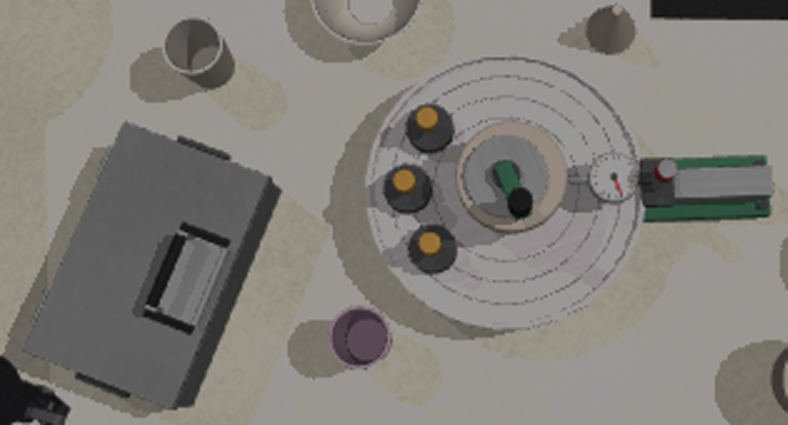

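View pics/s18.png

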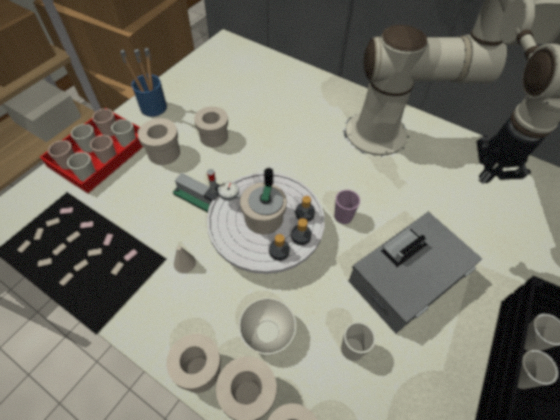

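Run:
```python
from h import *
from scipy.optimize import least_squares
t=snap('top','t19.png'); W=cloud(t[1],t[2]); Z=W[...,2]
m=((Z>.145)&(Z<.165)&(np.hypot(W[...,0]-AX[0],W[...,1]-AX[1])<.073)).astype(np.uint8)
ct=max(cv2.findContours(m,cv2.RETR_EXTERNAL,cv2.CHAIN_APPROX_NONE)[0],key=len)[:,0]
P=np.array([onplane(u,v,.155,t[2]) for u,v in ct])
c=P[:,:2].mean(0)
for _ in range(4):
    k=np.hypot(*(P[:,:2]-c).T)>.055
    s=least_squares(lambda q:np.hypot(P[k,0]-q[0],P[k,1]-q[1])-q[2],[*c,.06],loss='soft_l1',f_scale=.002); c=s.x[:2]
print(s.x,'whirler',whirl(c),'n',k.sum()); 
for q in [(.6268,.0002),(.5552,.0251),(.4857,-.0062)]: print(whirl(q).round(3))
```

```text
[ 0.56103117 -0.09504435  0.06077792] whirler [ 0.00031087 -0.00486346] n 125
[0.07  0.087]
[-0.     0.115]
[-0.071  0.087]
```

The mould centre is at (0.3, −4.9) mm in the whirler frame, so it points straight at the gauge. All checks agree, so I'll hand in.

```bash
python3 -c "
from h import *
print(ctrl.sign_off())"
```

```text
the job is handed in; nothing more can be done
None
```

I finished every step and handed the job in at about 62 s of the 210 s allowed. sign_off gave no verdict.

**What I did**
1. I slid the gauge to its stop, where the plunger pressed on the mould by about 3.5 mm.
2. I cranked past the needle's maximum, came back to it and let go of the knob.
3. I opened the box by its paddle and found three weights in it. I set all three on the wheel head, then pushed the lid shut until it was pressed fully down.

**Last checks**
- **High spot:** the needle stayed at its peak reading (about 247–250°, roughly 14.5 mm). The mould's centre measured (0.3, −4.9) mm in the whirler frame, which points at the gauge.
- **Weights:** they stand upright at about (70, 87), (0, 115) and (−71, 87) mm in the whirler frame.
- **Box:** the lid is flat at about 100 mm and the paddle bar is back at its rest position. I judged the latching from that and did not pull on the lid to test it.
- **Other ware:** the lilac cup, bowl, cone and both spare moulds show at about the same places in the top view as at the start. The white cup's outline is a few pixels larger, but it is not visibly moved.

**Disagreements**
- **Mould offset:** it measured 4.9 mm instead of the stated 6 mm, which is about the calibration error.
- **Weight heights:** in the top view the knobs read about 3 mm high. The wrist camera gave the expected 146 mm for all three.
- **First move:** I gave it in millimetres instead of metres. The speed cap limited it and nothing was touched.
- **Latching press:** it peaked at about 63 N on the fingertips, against the 120 N wrist limit. I assumed the 40 N limit for the arm and gripper body does not apply to the fingertips.

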